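# Set the slope of culture bottles with a clinometer and hold it

### The arm

A 6-joint arm with a two-finger parallel gripper is mounted at the origin on a cart in front of the work surface, level with it; the furniture and walls round the work are solid. World frame = base frame: x ahead of the robot, y to its left, z up, the work surface at z = 0. Lengths are in mm, angles in rad, forces in N, time in s.
With the tool pointing down it reaches from about 275 to 750 mm from the base axis. Payload 10.2 kg.
Tool frame: the origin (TCP) lies at the very end of the fingers, on their centre line; the grasp point (between the pads) lies 19 mm behind it; x points along the fingers, y is the direction in which the jaws open and shut, and the axes are right-handed (so a half turn about x gives the same grasp; the last joint's range is limited). The gripper opens to 85 mm and grips with 20 to 120 N. Pads are 22 mm wide; open, the fingers measure 114 mm over their backs; the gripper's body (76 mm by 85 mm) begins 54 mm behind the grasp point. The pads swing forward as they close: fully open they stand 13 mm farther back than shut.
Start: joints at [-1.477, 0.313, 1.498, -0, 1.331, -0.223], TCP at [163.539, -498.885, 231.294] pointing down, gripper open.
Joint ranges: [-2.94, 2.94], [-0.97, 2.17], [0.19, 2.56], [-1.23, 4.37], [0.02, 3.11], [-2.88, 2.88]. Speed limits (rad/s): [2.39, 2.39, 3.01, 3.14, 3.14, 3.14].

### API

Orientations are given as a unit quaternion [w, x, y, z].
In Python, from rig import ctrl gives the robot as it stands. The module is installed in compiled form; this text tells all that it offers.
- The arm moves only by the tool move_arm, never from a script. Its argument "targets" is a list that holds one entry, the list of rows, each a list of 7 numbers: the opening, from 0 (shut) to 1 (fully open), then the shift along the tool's x, y, z each as a share of 150 mm, from -1 to 1, then the turn, a rotation vector about the tool's x, y, z each as a share of 60 degrees, from -1 to 1. A call has 1 to 5 rows; each row shifts and turns the commanded pose from where the row before left it, along the tool's axes as they then stand; what a row does not reach is not made up. A row lasts 1/10 s, in which the tool goes at most 50 mm and 8.59 degrees, less where a joint would pass 70% of its speed; a pose out of reach is approached as far as the arm can. A call with a number of a shift or a turn outside -1 to 1 is refused whole. A call with a gripper value outside its range is refused whole. The fingers move at their own pace and stop on an object; "force" is the grip in N (left out, the last holds). Time passes only in rows, so rows that do not move let the fingers close. It gives the time, the measured TCP pose, the force and the opening at its end, in the units of the state.
- ctrl.sense(): the state, without advancing time (a new reading comes with each control period).
- ctrl.capture(name): name is "scene" or "top" or "wrist"; returns the picture (400x640x3 uint8, red, green, blue); there is no depth.
- ctrl.calibration(name): a dict with "camera_matrix" (3x3 intrinsics, pixels), "D" ([k1, k2, p1, p2, k3] as OpenCV has them; the pictures are not rectified), "extrinsics" (4x4, takes a point from world to camera coordinates); the wrist camera has in their place "tool_from_camera" (4x4, takes a point from camera to tool coordinates, whose origin is the TCP and whose axes are the tool frame's). Camera axes: x right, y down, z forward; pixel columns grow to the right and rows downward; lengths in mm; the calibration is good to about 2 mm. A picture is of the moment at which its call begins: read the wrist's pose just before it. calibration takes no time and is no camera call.
- ctrl.finish_job(): hands the job in, once; it reports no verdict.
Trained networks look in the newest picture that a camera, given by its name, has taken for a name from the list of things; names that differ only in an ending like _2 or _b are one class to them, and where a whole thing is asked for, a point or a joint stands for the part that bears it (a point fixed in the world has none). Each returns a list of dicts, best first, with "confidence" (0 to 1); they miss things now and then, are a little off and sometimes report something else, mostly with a low value. They report only what shows in the picture. A call takes as long as a camera call.
- ctrl.recognise(label, camera): "point" ([row, column] in pixels, amid what is visible of it).
- ctrl.cut_out(label, camera): "pixels" (400x640 bool, what is visible of it) and "point" ([row, column] in pixels, amid what is visible of it).
The state is a dict: "time_s": time; "joints": joint angles; "dq": joint speeds; "tau": joint torques, N m; "eef_pos": TCP position; "ee_rot": TCP orientation; "force": force on the tool from outside, world axes, zero at the start; "wrist_torque": the same for the moment, N m; "grip_width": opening from 0.0 (shut) to 1.0 (fully open).
Only numpy, scipy, OpenCV 4.12 (cv2) and the standard library are available. Lean on these libraries where they do the work, as an engineer would, in place of code of your own. Each camera call takes 0.05 s, during which the arm holds its last target.

### The job

Two filled culture bottles are clamped in the sprung tilting cradle and must lie at the slope that the red mark of the clinometer (the angle gauge with the round dial) has been set to. Take the clinometer by its black grip, fit its square socket right down onto the square brass stud while the cradle is at rest, dial facing the front of the stand (the side away from the bottles), then rock clinometer and cradle together so that the bottles' plugged necks rise, until the swinging pointer settles on the red mark. Finish while still holding it there, steady, without letting go (the stand itself is not level, so go by the pointer), and leave the dish, flask and slip box where they are.

Things in the scene. Friction and masses are not known exactly. Their poses are not given: they have to be found in the camera images.
- gauge_center (a point): Clinometer (loose, about 0.33 kg, 170 mm tall, stands upright on its flat 44 x 44 mm foot). This point is on its vertical axis, 85 mm above its underside. z is up its axis, -x is the way its dial faces. Grey round dial housing 84 mm across, from 12 mm in front of the axis to 12 mm behind it, centre 84 mm above the underside
- gauge_grip (a point): Middle of the clinometer's black ribbed grip, on its axis 150 mm above the underside; axes as gauge_center. The grip is 26 x 26 mm square and runs from 125 to 171 mm above the underside. Held across y (a finger to the left and right of the dial) it does not twist in the pads as it is rocked
- gauge_base (a point): Centre of the clinometer's underside; axes as gauge_center. The aluminium socket block is 44 x 44 mm, 44 mm high, with a 17.2 mm square bore, 40 mm deep, open downward, its sides parallel to x and y; this point is the centre of the bore's mouth
- dial_face (a point): Centre of the clinometer's dial face, 84 mm above the underside and 14 mm in front (-x) of the axis; axes as gauge_center. White dial, lines every 5 degrees, long lines every 15; zero is at the top
- pointer (a joint): Angle of the clinometer's black pointer on the dial, rad, 0 at the top of the dial, positive to the left as one looks at the dial. It is a freely swinging pendulum (about 3 Hz, settles in 1 to 2 s) that stays upright, so when settled it reads the lean of the clinometer to the right as one looks at the dial
- mark (a joint): Angle of the red mark on the dial rim, rad, same zero and sense as the pointer; stiff, it stays where it was set, 0.20 to 0.42
- pointer_tip (a point): Tip of the pointer, 31 mm from the dial's centre; z points along the pointer, outward from the dial's centre
- mark_tip (a point): Inner end of the red mark, 33 mm from the dial's centre; z points from the dial's centre outward through the mark
- stud_root (a point): Centre of the top of the round dark seat (60 mm across) at the foot of the brass stud; turns with the cradle. z is the stud's axis, -x the front of the stand, +y the end of the bottle necks. Stud 16 mm square, sides parallel to x and y, 36 mm high, last 7 mm tapered to 10 mm; leans up to 0.09 rad sideways at the start. Bottles and clamp: from 24 mm behind the axis, up to 45 mm above the seat
- pivot (a point): Point on the axis about which the cradle tilts: the x axis of this point and of stud_root. The stud stands straight above that axis; the seat is 12 mm above it, and this point lies 34 mm behind the stud. About 74 mm above the bench. Does not turn with the cradle
- cradle (a joint): Tilt of the cradle in its stand, rad; positive raises the +y end (bottle necks) and leans the stud toward -y; -0.1 to 0.52. A return spring (1 N m/rad) brings it back to near 0 (within 0.03 bare, 0.09 with the clinometer on it) when let go; a few newtons at the grip tilt it
- stand_frame (a joint): Lean of the whole stand to the side on its levelling screws, rad, same sense as the cradle; stiff, it stays as it is (-0.03 to 0.05). Slope of the cradle against the horizontal = this + cradle
- slope_stand: Fixed stand of the cradle, grey, 200 x 216 mm; origin on the bench under the middle of the tilt axis; -x is its front, +y the end with the bottle necks and levelling screws
- dish: Bystander: glass culture dish with lid, 100 mm across, 17 mm high; origin at the centre of its underside
- small_flask: Bystander: small conical flask with cotton plug, 50 mm across, 126 mm high; origin at the centre of its underside
- slip_box: Bystander: small yellowish carton, 34 x 52 x 13 mm; origin at the centre of its underside

How it is judged:
By the outcome, as a careful person would: the job done as asked, in the order asked, and still so for the second after the job is handed in, while the arm keeps its last pose, push and grip.
It also fails if it takes over 48 s, if anything falls off the work surface, if the arm or the gripper's body presses on something with over 40 N, if the wrist force passes 120 N, or if a joint passes its speed limit or range.

## Working session

There is one attempt and no reset: what is moved stays moved. The work goes in short steps, Python scripts to look and compute and a tool call to move; the robot and the scene stay as the last step left them, time stands still between calls to the robot, and variables do not carry over. Pictures are saved under pics/ and viewed, and the job is handed in when it is done.

Besides the shell and the picture viewer there is one more tool, called as name(argument=value, ...), one argument or row to a line, values as JSON. move_arm: Moves the arm, as the interface text tells. Shift numbers are shares of 150 mm and turn numbers shares of 60 degrees, none past 1 either way. Its arguments: {"type":"object","properties":{"targets":{"type":"array","items":{"type":"array","items":{"type":"array","items":{"type":"number","minimum":-1,"maximum":1}}}},"force":{"type":"number"}},"required":["targets"]}

```bash
mkdir -p pics
cat > h.py <<'E'
import numpy as np,cv2
from rig import ctrl
def cap(n,f):
    im=ctrl.capture(n); cv2.imwrite('pics/'+f,im[:,:,::-1]); return im
E
python3 - <<'E'
from h import *
for n in("scene","top","wrist"):
    cap(n,n+"0.png"); c=ctrl.calibration(n); print(n,{k:np.round(v,3).tolist() for k,v in c.items()})
s=ctrl.sense();print({k:np.round(v,3).tolist() for k,v in s.items()})
E
```

```text
scene {'camera_matrix': [[436.33, 0.0, 317.066], [0.0, 436.33, 194.291], [0.0, 0.0, 1.0]], 'D': [-0.105, 0.0, 0.0, 0.0, 0.0], 'extrinsics': [[-0.844, -0.535, 0.023, 381.467], [-0.284, 0.412, -0.866, 258.94], [0.454, -0.738, -0.5, 977.938], [0.0, 0.0, 0.0, 1.0]]}
top {'camera_matrix': [[470.35, 0.0, 315.237], [0.0, 470.35, 199.186], [0.0, 0.0, 1.0]], 'D': [-0.065, 0.0, 0.0, 0.0, 0.0], 'extrinsics': [[0.021, -1.0, -0.018, -21.411], [-0.996, -0.019, -0.088, 488.615], [0.088, 0.02, -0.996, 1207.408], [0.0, 0.0, 0.0, 1.0]]}
wrist {'camera_matrix': [[301.469, 0.0, 324.187], [0.0, 301.469, 193.813], [0.0, 0.0, 1.0]], 'D': [-0.037, 0.0, 0.0, 0.0, 0.0], 'tool_from_camera': [[0.0, -0.31, 0.951, -142.2], [1.0, 0.0, 0.0, -0.721], [-0.0, 0.951, 0.31, -79.234], [0.0, 0.0, 0.0, 1.0]]}
{'time_s': 0.15, 'joints': [-1.477, 0.313, 1.498, 0.0, 1.331, -0.223], 'dq': [0.0, -0.002, -0.002, 0.0, 0.001, -0.0], 'tau': [0.001, -41.237, -25.98, -0.0, 0.003, -0.0], 'eef_pos': [163.506, -498.712, 230.876], 'ee_rot': [0.111, 0.698, 0.112, -0.698], 'force': [0.42, -0.052, 0.3], 'wrist_torque': [0.004, -0.018, 0.023], 'grip_width': 1.004}
```

View pics/scene0.png

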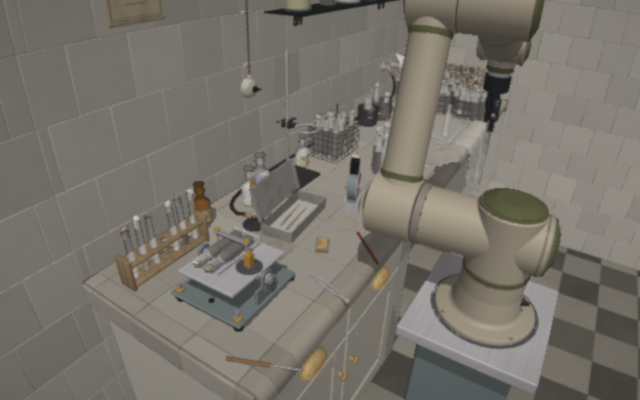

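View pics/top0.png

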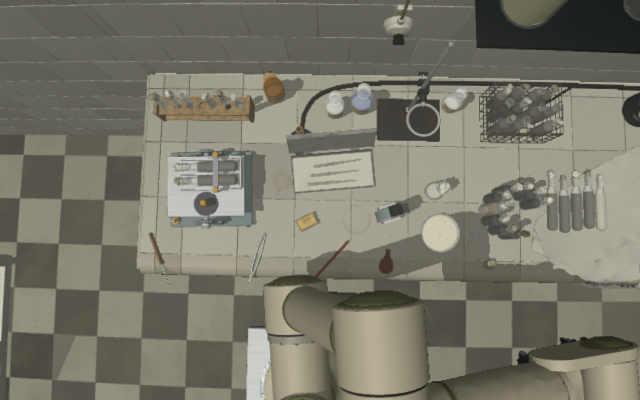

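View pics/wrist0.png

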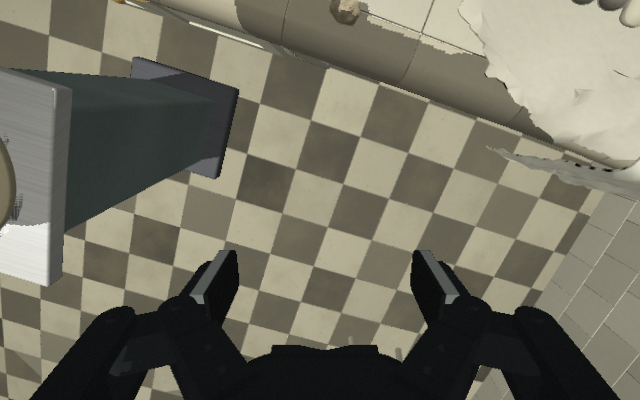

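```bash
cat >> h.py <<'E'
from scipy.spatial.transform import Rotation as R
def cam(n,s=None):
    c=ctrl.calibration(n);K=np.array(c['camera_matrix']);D=np.array(c['D'],float)
    if n=='wrist':
        T=np.array(c['tool_from_camera']); s=s or ctrl.sense()
        q=s['ee_rot'];W=np.eye(4);W[:3,:3]=R.from_quat([q[1],q[2],q[3],q[0]]).as_matrix();W[:3,3]=s['eef_pos']
        E=np.linalg.inv(W@T)
    else:E=np.array(c['extrinsics'])
    return K,D,E
def ray(C,rc):
    K,D,E=C
    p=cv2.undistortPoints(np.array([[[rc[1],rc[0]]]],float),K,D)[0,0]
    d=E[:3,:3].T@np.array([p[0],p[1],1]); return -E[:3,:3].T@E[:3,3],d/np.linalg.norm(d)
def atz(C,rc,z):
    o,d=ray(C,rc);return o+d*(z-o[2])/d[2]
def tri(*obs):
    A=0;b=0
    for C,rc in obs:
        o,d=ray(C,rc);P=np.eye(3)-np.outer(d,d);A=A+P;b=b+P@o
    x=np.linalg.solve(A,b)
    return x,[np.linalg.norm((np.eye(3)-np.outer(d,d))@(x-o)) for o,d in [ray(C,rc) for C,rc in obs]]
def proj(C,X):
    K,D,E=C
    return cv2.projectPoints(np.atleast_2d(np.array(X,float)),cv2.Rodrigues(E[:3,:3])[0],E[:3,3],K,D)[0][:,0,::-1]
E
python3 - <<'E'
from h import *
a=ctrl.capture('scene');b=ctrl.capture('top')
S,T=cam('scene'),cam('top')
for l in ['gauge_center','gauge_grip','gauge_base','dial_face','stud_root','pivot','slope_stand','dish','small_flask','slip_box']:
    r={}
    for n in('scene','top'):
        q=ctrl.recognise(l,n)[:2]; r[n]=q
        print(l,n,[(np.round(k['point'],1).tolist(),round(k['confidence'],2)) for k in q])
    if r['scene'] and r['top']: x,e=tri((S,r['scene'][0]['point']),(T,r['top'][0]['point'])); print('   ',x.round(1),np.round(e,1))
print(ctrl.sense()['time_s'])
cv2.imwrite('pics/a.png',cv2.resize(a[140:260,320:400,::-1],None,fx=5,fy=5,interpolation=2))
cv2.imwrite('pics/b.png',cv2.resize(b[140:260,360:480,::-1],None,fx=5,fy=5,interpolation=2))
cv2.imwrite('pics/c.png',cv2.resize(b[140:240,150:270,::-1],None,fx=6,fy=6,interpolation=2))
E
```

```text
gauge_center scene [([188.5, 351.5], 0.6)]
gauge_center top [([213.4, 392.0], 0.56)]
    [ 456.1 -202.9   72.6] [4. 4.]
gauge_grip scene [([186.6, 351.8], 0.71)]
gauge_grip top [([214.5, 393.1], 0.88)]
    [ 454.4 -204.    79. ] [5.5 5.5]
gauge_base scene [([189.5, 352.7], 0.94)]
gauge_base top [([213.8, 389.7], 0.68)]
    [ 452.7 -198.4   72.5] [1.3 1.3]
dial_face scene [([189.2, 355.0], 0.66)]
dial_face top [([210.2, 392.1], 0.94)]
    [ 456.5 -207.6   68.6] [4.8 4.8]
stud_root scene [([259.4, 231.9], 0.74)]
stud_root top [([183.3, 205.5], 0.85)]
    [516.8 262.   84.8] [1.4 1.4]
pivot scene [([276.1, 236.7], 0.65)]
pivot top [([188.9, 209.7], 0.78)]
    [507.5 261.8  40.2] [1.6 1.6]
slope_stand scene [([273.6, 230.1], 0.67)]
slope_stand top [([188.6, 211.9], 0.8), ([215.1, 390.6], 0.7)]
    [515.8 261.4  41.3] [7.6 7.6]
dish scene []
dish top [([234.0, 440.1], 0.69)]
small_flask scene []
small_flask top [([191.0, 434.4], 0.9), ([190.5, 211.8], 0.28)]
slip_box scene [([242.2, 324.9], 0.48)]
slip_box top [([218.7, 309.5], 0.79)]
    [4.334e+02 2.000e-01 9.000e+00] [5.5 5.5]
1.25
```

View pics/a.png

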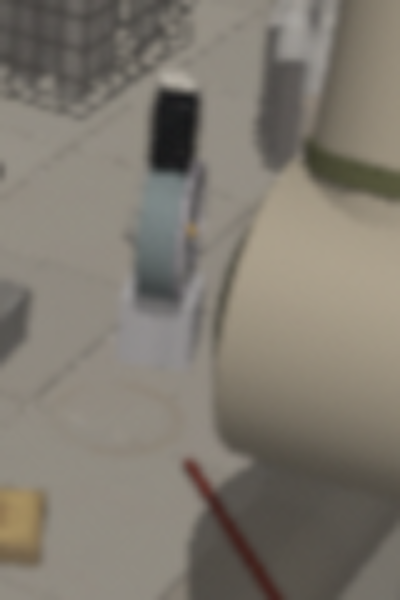

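View pics/b.png

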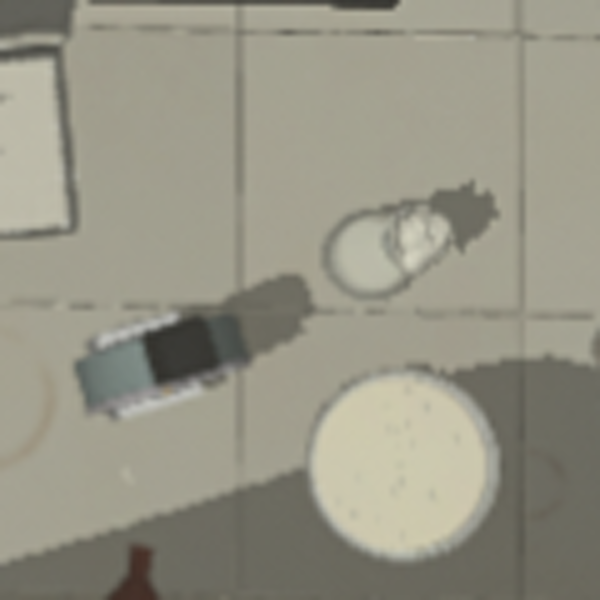

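View pics/c.png

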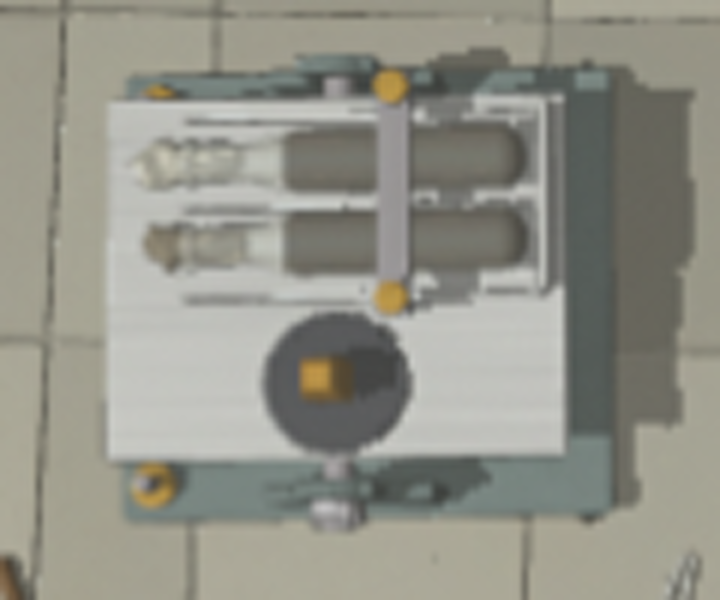

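Run:
```python
from h import *
S,T=cam('scene'),cam('top')
print(atz(T,(209.4,396.6),171),atz(S,(157,355.3),171),atz(S,(166,355),148))
print(tri((S,(157,355.3)),(T,(209.4,396.6))))
print(atz(S,(213,351.5),0))
# flask, dish
print('flask',atz(T,(190,434),30),'dish',atz(T,(234,440),17),'box',atz(T,(218.7,309.5),13))
# stud: top approx crop c (314,376)/6
print('studtop',atz(T,(140+376/6,150+314/6),86+36),'seat',atz(T,(140+382/6,150+337/6),86))
q=ctrl.sense()['ee_rot'];print(R.from_quat([q[1],q[2],q[3],q[0]]).as_matrix().round(2))
im=ctrl.capture('scene');cv2.imwrite('pics/d.png',cv2.resize(im[220:330,165:305,::-1],None,fx=5,fy=5,interpolation=2))
```

```text
[ 455.97760727 -201.00435605  171.        ] [ 460.6456443  -213.20923538  171.        ] [ 454.40111279 -202.80379989  148.        ]
(array([ 454.96555597, -200.2813034 ,  177.52963731]), [np.float64(0.6238168152231227), np.float64(0.6238168152232193)])
[ 445.49606853 -184.36788816    0.        ]
flask [ 518.13438972 -319.61761129   30.        ] dish [ 404.63593374 -338.31550582   17.        ] box [438.04585683   2.62395276  13.        ]
studtop [466.35262878 259.02626134 122.        ] seat [466.77034634 258.72200333  86.        ]
[[-0.    0.31 -0.95]
 [-0.   -0.95 -0.31]
 [-1.    0.    0.  ]]
```

View pics/d.png

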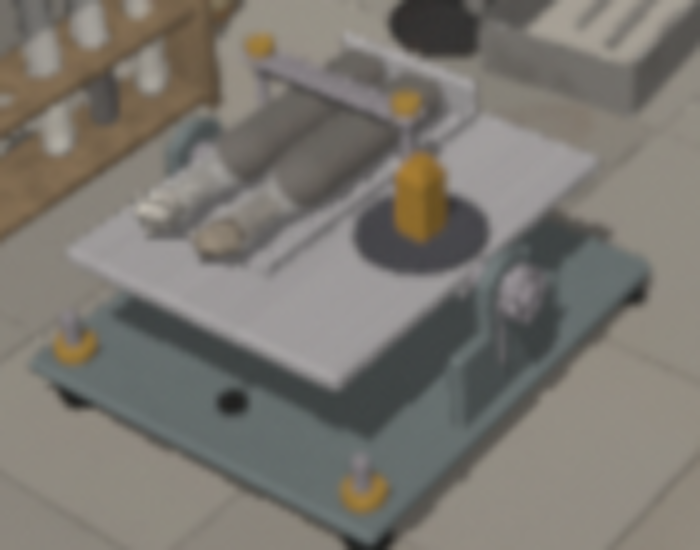

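```bash
cat >> h.py <<'E'
def Rt(psi,pitch=0,lean=0):
    # tool axes in world: pitch 0 = down; psi yaw of tool y; lean = rotation about horizontal axis along psi (deg)
    p=np.radians(pitch); M=np.array([[np.sin(p),0,np.cos(p)],[0,1,0],[-np.cos(p),0,np.sin(p)]])
    # columns x,y,z
    M=np.stack([[np.sin(p),0,-np.cos(p)],[0,1,0],[np.cos(p),0,np.sin(p)]],1)
    return R.from_euler('z',psi,degrees=True).as_matrix()@R.from_euler('x',lean,degrees=True).as_matrix()@M
def cur(s=None):
    s=s or ctrl.sense();q=s['ee_rot'];return np.array(s['eef_pos']),R.from_quat([q[1],q[2],q[3],q[0]]).as_matrix()
def rows(wps,op,start=None):
    """wps list of (pos,R); prints rows"""
    p,M=start or cur(); out=[]
    for P,N in wps:
        d=M.T@(np.array(P)-p); w=R.from_matrix(M.T@N).as_rotvec(degrees=True)
        r=np.round(np.r_[op,d/150,w/60],3); out.append(r.tolist())
        p=p+M@(r[1:4]*150); M=M@R.from_rotvec(r[4:]*60,degrees=True).as_matrix()
        assert np.linalg.norm(r[1:4]*150)<50 and np.linalg.norm(r[4:]*60)<8.6,(r)
    for i in range(0,len(out),5): print([out[i:i+5]])
    return p,M
E
python3 - <<'E'
from h import *
p0=np.array([163.5,-498.7,230.9])
Rf=Rt(12,30); grip=np.array([455,-201,152]); tgt=grip+Rf[:,0]*(19-130)
print(tgt)
w=[];n=22
for i in range(1,n+1):
    f=i/n; w.append((p0+(tgt-p0)*f, Rt(-162+174*f,30*max(0,(i-12)/10) )))
print(rows(w,1))
E
```

```text
[ 400.71280816 -212.53909884  248.12881982]
[[[1.0, -0.002, -0.061, -0.095, -0.129, -0.0, -0.0], [1.0, -0.006, -0.047, -0.103, -0.132, -0.0, -0.0], [1.0, -0.005, -0.032, -0.108, -0.132, -0.0, -0.0], [1.0, -0.005, -0.017, -0.111, -0.132, -0.0, -0.0], [1.0, -0.005, -0.001, -0.113, -0.132, 0.0, -0.0]]]
[[[1.0, -0.006, 0.014, -0.112, -0.131, 0.0, -0.0], [1.0, -0.005, 0.029, -0.108, -0.132, 0.0, -0.0], [1.0, -0.005, 0.044, -0.104, -0.132, 0.0, -0.0], [1.0, -0.005, 0.058, -0.097, -0.132, 0.0, -0.0], [1.0, -0.005, 0.071, -0.087, -0.132, 0.0, -0.0]]]
[[[1.0, -0.006, 0.082, -0.077, -0.132, 0.0, -0.0], [1.0, -0.005, 0.092, -0.066, -0.131, 0.0, -0.0], [1.0, -0.005, 0.1, -0.052, -0.132, -0.05, 0.003], [1.0, -0.007, 0.106, -0.037, -0.132, -0.05, 0.011], [1.0, -0.008, 0.11, -0.022, -0.13, -0.05, 0.017]]]
[[[1.0, -0.006, 0.113, -0.006, -0.13, -0.05, 0.024], [1.0, -0.004, 0.112, 0.009, -0.128, -0.05, 0.031], [1.0, 0.002, 0.11, 0.024, -0.126, -0.05, 0.037], [1.0, 0.006, 0.106, 0.038, -0.125, -0.049, 0.044], [1.0, 0.014, 0.099, 0.052, -0.121, -0.05, 0.051]]]
[[[1.0, 0.022, 0.092, 0.062, -0.119, -0.05, 0.057], [1.0, 0.031, 0.081, 0.072, -0.116, -0.05, 0.062]]]
(array([ 400.76023588, -212.55836776,  248.18061169]), array([[ 4.88996809e-01, -2.07358248e-01,  8.47280755e-01],
       [ 1.03457716e-01,  9.78265051e-01,  1.79705290e-01],
       [-8.66128525e-01, -2.17581044e-04,  4.99821299e-01]]))
```

move_arm(
  targets=[
    [[1.0,-0.002,-0.061,-0.095,-0.129,0,0],[1.0,-0.006,-0.047,-0.103,-0.132,0,0],[1.0,-0.005,-0.032,-0.108,-0.132,0,0],[1.0,-0.005,-0.017,-0.111,-0.132,0,0],[1.0,-0.005,-0.001,-0.113,-0.132,0,0]],
  ],
)

```text
time_s: 1.8
eef_pos: [217.8, -433.1, 234.8]
ee_rot: [-0.342, -0.619, -0.342, 0.619]
force: [0.4, 0.7, -0.3]
grip_width: 0.998
```

move_arm(
  targets=[
    [[1.0,-0.006,0.014,-0.112,-0.131,0.0,0],[1.0,-0.005,0.029,-0.108,-0.132,0.0,0],[1.0,-0.005,0.044,-0.104,-0.132,0.0,0],[1.0,-0.005,0.058,-0.097,-0.132,0.0,0],[1.0,-0.005,0.071,-0.087,-0.132,0.0,0]],
  ],
)

```text
time_s: 2.3
eef_pos: [271.7, -368.1, 238.7]
ee_rot: [0.531, 0.466, 0.531, -0.467]
force: [-0.3, -0.2, 0.1]
grip_width: 1.002
```

move_arm(
  targets=[
    [[1.0,-0.006,0.082,-0.077,-0.132,0.0,0],[1.0,-0.005,0.092,-0.066,-0.131,0.0,0],[1.0,-0.005,0.1,-0.052,-0.132,-0.05,0.003],[1.0,-0.007,0.106,-0.037,-0.132,-0.05,0.011],[1.0,-0.008,0.11,-0.022,-0.13,-0.05,0.017]],
  ],
)

```text
time_s: 2.8
eef_pos: [325.7, -302.9, 242.8]
ee_rot: [0.708, 0.238, 0.603, -0.279]
force: [0.3, 0.2, 0.9]
grip_width: 0.999
```

move_arm(
  targets=[
    [[1.0,-0.006,0.113,-0.006,-0.13,-0.05,0.024],[1.0,-0.004,0.112,0.009,-0.128,-0.05,0.031],[1.0,0.002,0.11,0.024,-0.126,-0.05,0.037],[1.0,0.006,0.106,0.038,-0.125,-0.049,0.044],[1.0,0.014,0.099,0.052,-0.121,-0.05,0.051]],
  ],
)

```text
time_s: 3.3
eef_pos: [379.6, -237.8, 247.0]
ee_rot: [0.839, 0.016, 0.543, -0.026]
force: [0.0, -0.7, 0.6]
grip_width: 0.997
```

move_arm(
  targets=[
    [[1.0,0.022,0.092,0.062,-0.119,-0.05,0.057],[1.0,0.031,0.081,0.072,-0.116,-0.05,0.062],[1,0,0,0,0,0,0]],
  ],
)

```text
time_s: 3.6
eef_pos: [423.1, -195.8, 264.0]
ee_rot: [0.855, -0.046, 0.511, 0.079]
force: [-0.5, -0.2, -0.1]
grip_width: 1.004
```

Run:
```python
from h import *
s=ctrl.sense();print(s['time_s'],np.round(s['joints'],2));p,M=cur(s);print(p,M.round(3))
cap('wrist','w1.png');C=cam('wrist',s)
for l in['gauge_grip','gauge_base','dial_face','pointer_tip','mark_tip','gauge_center']:
    print(l,[(np.round(k['point'],1).tolist(),round(k['confidence'],2)) for k in ctrl.recognise(l,'wrist')[:2]])
```

```text
3.6 [-0.94 -0.03  1.89  0.5   1.11 -2.88]
[ 423.05036379 -195.75018081  263.99295395] [[ 0.466 -0.182  0.866]
 [ 0.088  0.983  0.16 ]
 [-0.881  0.002  0.474]]
gauge_grip [([121.2, 311.1], 0.75)]
gauge_base [([118.4, 313.4], 0.87)]
dial_face [([120.2, 315.3], 0.78)]
pointer_tip [([102.1, 307.6], 0.57)]
mark_tip [([190.0, 592.6], 0.22)]
gauge_center [([120.0, 311.8], 0.79)]
```

View pics/w1.png

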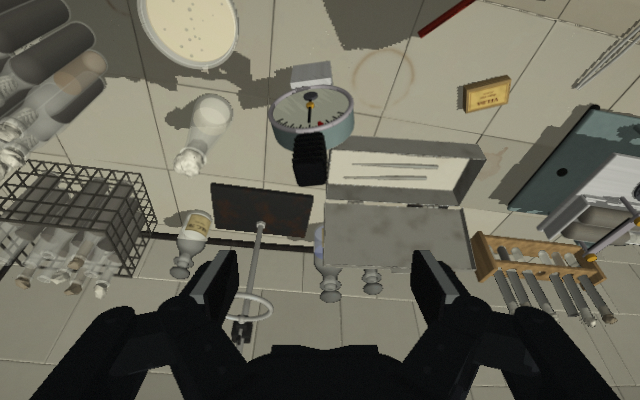

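Run:
```python
import cv2
im=cv2.imread('pics/w1.png')
c=im[55:195,255:370]; cv2.imwrite('pics/w1c.png',cv2.resize(cv2.rotate(c,cv2.ROTATE_180),None,fx=5,fy=4.2,interpolation=2))
```

```text
(no output)
```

View pics/w1c.png

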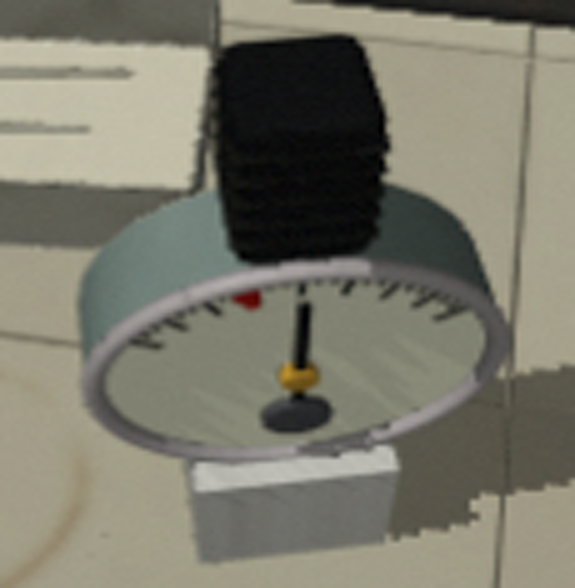

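```bash
cat >> h.py <<'E'
from scipy.optimize import least_squares
E
cat > fit1.py <<'E'
from h import *
s=ctrl.sense();C=cam('wrist',s)
f=lambda u,v:(194-v/4.2+.0,369-u/5)
obs=[((-22,22,44),f(195,488)),((-22,-22,44),f(398,470)),((-22,22,0),f(202,561)),((-22,-22,0),f(385,542)),((-15,0,84),f(299,376)),
((-13,-13,171),f(380,110)),((13,13,171),f(220,45)),((13,-13,171),f(355,37)),((-14,42,84),f(88,390)),((-14,-42,84),f(506,345))]
L=np.array([o[0] for o in obs],float);I=np.array([o[1] for o in obs])
def X(p): return (R.from_euler('z',p[2]).as_matrix()@L.T).T+[p[0],p[1],0]
r=least_squares(lambda p:(proj(C,X(p))-I).ravel(),[455,-200,.2],loss='soft_l1')
print(r.x[:2],np.degrees(r.x[2]));print((proj(C,X(r.x))-I).round(1))
for n,pts in (('top',[(0,0,171)]),('scene',[(0,0,171)])):print(n,proj(cam(n),[[r.x[0],r.x[1],171]]))
E
python3 fit1.py
```

```text
[ 451.65700004 -203.13048342] 17.939403817368408
[[-0.8  0.1]
 [ 0.4 -0.4]
 [-0.4  0.8]
 [ 0.3 -0. ]
 [ 0.6  0.1]
 [-1.3 -3. ]
 [ 3.3  2.1]
 [ 4.4 -1.4]
 [-0.4  0.9]
 [-0.6  0.1]]
top [[211.30464355 397.51754736]]
scene [[158.99491202 356.42106043]]
```

Run:
```python
from h import *
p,M=cur()
N=Rt(18,15); grip=np.array([452,-203,152]); tgt=grip+N[:,0]*(19-75)
print(tgt)
w=[];n=3
rv=R.from_matrix(M.T@N).as_rotvec();print(np.degrees(rv))
w=[(p+(tgt-p)*i/n,M@R.from_rotvec(rv*i/n).as_matrix()) for i in range(1,n+1)]
rows(w,1)
```

```text
[ 438.21551379 -207.47885107  206.09184627]
[-7.3536136  13.13988294  2.69048376]
[[[1.0, 0.126, -0.029, -0.029, -0.041, 0.073, 0.015], [1.0, 0.128, -0.031, -0.021, -0.041, 0.073, 0.015], [1.0, 0.128, -0.032, -0.013, -0.041, 0.073, 0.015]]]
```

move_arm(
  targets=[
    [[1.0,0.126,-0.029,-0.029,-0.041,0.073,0.015],[1.0,0.128,-0.031,-0.021,-0.041,0.073,0.015],[1.0,0.128,-0.032,-0.013,-0.041,0.073,0.015],[1,0,0,0,0,0,0]],
  ],
)

```text
time_s: 4.35
eef_pos: [438.8, -207.0, 204.4]
ee_rot: [0.783, -0.095, 0.602, 0.126]
force: [0.9, 0.1, 0.1]
grip_width: 1.0
```

Run:
```python
from h import *
s=ctrl.sense();print(s['time_s'],np.round(s['joints'],2));p,M=cur(s);print(p,M.round(3))
im=cap('wrist','w2.png');C=cam('wrist',s)
L=np.array([(-22,22,44),(-22,-22,44),(-22,22,0),(-22,-22,0),(-15,0,84),(-13,13,171),(-13,-13,171),(13,13,171),(13,-13,171),(-13,13,126),(-13,-13,126)],float)
X=(R.from_euler('z',17.9,degrees=True).as_matrix()@L.T).T+[451.7,-203.1,0]
q=proj(C,X);print(q.round(1))
big=cv2.resize(im[:,:,::-1],None,fx=5,fy=5,interpolation=2)
for a in q: cv2.circle(big,(int(a[1]*5+2),int(a[0]*5+2)),4,(0,255,0),1)
r0,c0=q.min(0)-12;r1,c1=q.max(0)+15;c0-=25;c1+=25
b=big[int(max(r0,0)*5):int(r1*5),int(c0*5):int(c1*5)];print(max(r0,0),c0,b.shape)
b=cv2.rotate(b,cv2.ROTATE_180);f=min(800/b.shape[1],600/b.shape[0],1);cv2.imwrite('pics/w2c.png',cv2.resize(b,None,fx=f,fy=f))
```

```text
4.35 [-0.81  0.16  1.79  0.27  1.1  -2.81]
[ 438.84677119 -206.96990135  204.37871406] [[ 0.243 -0.312  0.919]
 [ 0.083  0.95   0.301]
 [-0.966  0.003  0.257]]
[[129.1 345.5]
 [129.  299.8]
 [114.5 343. ]
 [114.4 302.5]
 [153.5 322.6]
 [216.4 343.2]
 [216.3 301.6]
 [247.3 341.6]
 [247.2 303. ]
 [180.1 339.8]
 [180.  305.2]]
102.36469179788004 262.84826191120237 (800, 613, 3)
```

View pics/w2c.png

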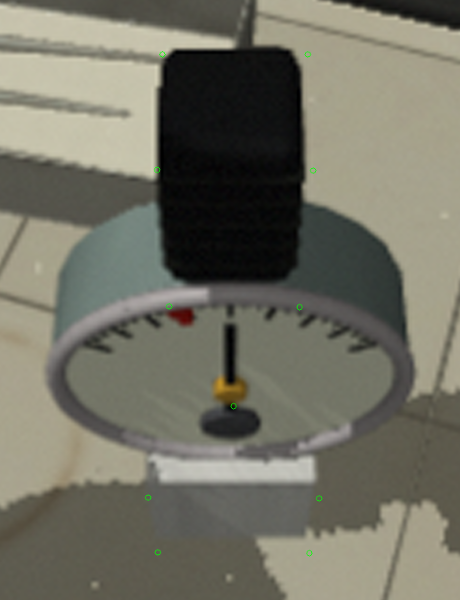

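```bash
cat > fit2.py <<'E'
from h import *
s=ctrl.sense();C=cam('wrist',s)
r0,c0=102.3647,262.848
f=lambda u,v:(int(r0*5)/5+(800-v/.75)/5-.4,int(c0*5)/5+(613-u/.75)/5-.4)
obs=[((-22,22,44),f(152,483)),((-22,-22,44),f(316,483)),((-22,22,0),f(158,535)),((-22,-22,0),f(309,537)),((-16,0,84),f(230,388)),
((-13,-13,165),f(302,170)),((-13,13,165),f(158,170)),((-14,42,84),f(48,372)),((-14,-42,84),f(413,372))]
L=np.array([o[0] for o in obs],float);I=np.array([o[1] for o in obs])
def X(p): return (R.from_euler('z',p[2]).as_matrix()@L.T).T+[p[0],p[1],0]
def res(p): return (proj(C,X(p))-I)
r=least_squares(lambda p:res(p).ravel(),[455,-200,.2],loss='soft_l1')
print(r.x[:2],np.degrees(r.x[2]));print(res(r.x).round(1))
E
python3 fit2.py
```

```text
[ 457.05141002 -200.7390123 ] 18.193461503893964
[[ 1.   1.3]
 [ 1.1 -0. ]
 [-0.3  0.4]
 [ 0.4  0.7]
 [-0.6 -0.4]
 [ 0.5 -1.2]
 [ 0.4  0.1]
 [-2.9 -1.2]
 [-2.7  0.6]]
```

Run:
```python
from h import *
p,M=cur()
N=Rt(18.2,15); tgt=np.array([455.5,-201.3,150])+N[:,0]*19
rv=R.from_matrix(M.T@N).as_rotvec();n=3
rows([(p+(tgt-p)*i/n,M@R.from_rotvec(rv*i/n).as_matrix()) for i in range(1,n+1)],1)
```

```text
[[[1.0, 0.172, 0.0, 0.006, -0.001, 0.0, -0.0], [1.0, 0.171, 0.0, 0.006, -0.0, 0.0, -0.001], [1.0, 0.172, 0.0, 0.006, -0.001, 0.0, -0.0]]]
```

move_arm(
  targets=[
    [[1.0,0.172,0.0,0.006,-0.001,0,0],[1.0,0.171,0.0,0.006,0,0,-0.001],[1.0,0.172,0.0,0.006,-0.001,0,0],[1,0,0,0,0,0,0]],
  ],
)

```text
time_s: 4.8
eef_pos: [459.1, -199.4, 130.9]
ee_rot: [0.783, -0.095, 0.601, 0.126]
force: [1.0, -0.8, 0.2]
grip_width: 0.999
```

Run:
```python
from h import *
s=ctrl.sense();print(s['time_s'],s['force'],np.round(s['joints'],2));p,M=cur(s);print(p,M.round(3))
im=cap('wrist','w3.png')
```

```text
4.8 [ 0.97484959 -0.77327934  0.21189065] [-0.77  0.28  1.85  0.3   0.91 -2.82]
[ 459.07181708 -199.39994483  130.88488423] [[ 0.245 -0.311  0.918]
 [ 0.082  0.95   0.3  ]
 [-0.966  0.002  0.259]]
```

View pics/w3.png

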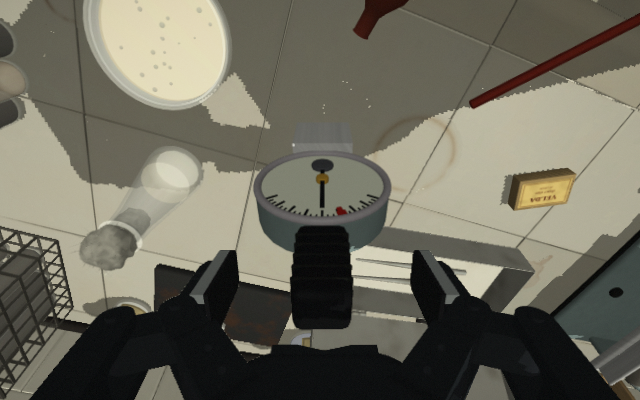

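move_arm(
  targets=[
    [[0.2,0,0,0,0,0,0],[0.2,0,0,0,0,0,0],[0.2,0,0,0,0,0,0],[0.2,0,0,0,0,0,0],[0.2,0,0,0,0,0,0]],
  ],
  force=60,
)

```text
time_s: 5.35
eef_pos: [460.4, -200.5, 133.1]
ee_rot: [0.784, -0.097, 0.6, 0.124]
force: [-0.6, -0.2, 4.8]
grip_width: 0.299
```

Run:
```python
from h import *
s=ctrl.sense();print(s['time_s'],s['force'],s['grip_width']);p,M=cur(s);print(p,M.round(3))
im=cap('wrist','w4.png')
```

```text
5.35 [-0.6234129  -0.1921099   4.80151278] 0.299396094335773
[ 460.41415048 -200.52115959  133.07118263] [[ 0.248 -0.312  0.917]
 [ 0.078  0.95   0.302]
 [-0.966 -0.003  0.26 ]]
```

View pics/w4.png

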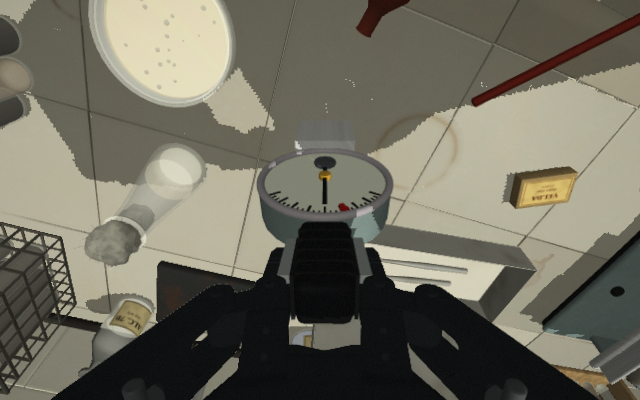

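Run:
```python
from h import *
T=cam('top');g=lambda u,v,z:atz(T,(140+v/6-.4,150+u/6-.4),z)
A=[g(107,460,84),g(567,457,84),g(565,94,84),g(107,100,84)]
for a in A:print(a.round(1))
for i,j in((1,0),(2,3)):
    d=A[j]-A[i];print('yaw from y-edge',np.degrees(np.arctan2(-d[0],d[1])),np.linalg.norm(d[:2]))
for i,j in((1,2),(0,3)):
    d=A[j]-A[i];print('yaw from x-edge',np.degrees(np.arctan2(d[1],d[0])),np.linalg.norm(d[:2]))
S=cam('scene');h=lambda u,v:(220+v/5-.4,165+u/5-.4)
t=lambda a,b:print(*[np.round(k,1) for k in tri((T,(140+a[1]/6-.4,150+a[0]/6-.4)),(S,h(*b)))])
t((107,460),(337,385));t((565,94),(475,80)) # front-left plate corner
t((107,100),(70,252)); t((567,457),(598,160))
t((318,377),(422,160)) # stud top
t((337,383),(421,232)) # seat
p,M=cur()
N=Rt(18.2,15)
rows([(p+np.array([0,0,45*i]),M) for i in range(1,5)],.2)
```

```text
[433.4 356.1  84. ]
[438.7 162.9  84. ]
[590.7 169.1  84. ]
[585.2 363.7  84. ]
yaw from y-edge 1.5853540606642926 193.25019988687282
yaw from y-edge 1.602506444497123 194.72075225449677
yaw from x-edge 2.324109883348018 152.08101386408234
yaw from x-edge 2.8784931916314695 152.04880372941562
[432.8 354.4  87.9] [0.5 0.5]
[563.6 153.   76.7] [32.3 32.3]
[582.8 360.5  90.1] [1.6 1.6]
[439.7 164.4  78. ] [0.8 0.8]
[466.4 257.3 125.5] [0.3 0.3]
[467.4 259.6  86.7] [0.1 0.1]
[[[0.2, -0.29, -0.001, 0.078, 0.0, 0.0, 0.0], [0.2, -0.289, -0.001, 0.078, 0.0, 0.0, 0.0], [0.2, -0.29, -0.001, 0.078, 0.0, 0.0, 0.0], [0.2, -0.29, -0.001, 0.078, 0.0, 0.0, 0.0]]]
```

move_arm(
  targets=[
    [[0.2,-0.1,0,0.027,0,0,0],[0.2,-0.289,-0.001,0.078,0,0,0],[0.2,-0.29,-0.001,0.078,0,0,0],[0.2,-0.29,-0.001,0.078,0,0,0],[0.2,-0.1,0,0.027,0,0,0]],
  ],
)

```text
time_s: 5.9
eef_pos: [460.8, -200.7, 302.5]
ee_rot: [0.785, -0.099, 0.6, 0.124]
force: [0.3, -0.5, -3.4]
grip_width: 0.295
```

Run:
```python
from h import *
s=ctrl.sense();print(s['time_s'],s['force'],s['grip_width']);p,M=cur(s);print(p,M.round(3),np.round(s['joints'],2))
N=Rt(2,15); N0=Rt(18.2,15)
tgt=np.array([420,240,310.])
n=12
w=[]
for i in range(1,n+1):
    f=i/n; w.append((p+(tgt-p)*f,Rt(18.2-16.2*f,15,0)))
rows(w,.2)
```

```text
5.9 [ 0.29845039 -0.50720065 -3.43125986] 0.2948011981138243
[ 460.83575441 -200.72604734  302.45130461] [[ 0.251 -0.312  0.916]
 [ 0.075  0.95   0.303]
 [-0.965 -0.007  0.262]] [-0.77  0.11  1.58  0.24  1.32 -2.7 ]
[[[0.2, 0.009, 0.24, 0.055, 0.023, 0.003, 0.0], [0.2, 0.008, 0.241, 0.048, 0.022, -0.0, -0.005], [0.2, 0.008, 0.242, 0.044, 0.022, -0.0, -0.006], [0.2, 0.005, 0.242, 0.037, 0.022, -0.0, -0.006], [0.2, 0.005, 0.244, 0.032, 0.021, -0.0, -0.006]]]
[[[0.2, 0.002, 0.245, 0.027, 0.022, -0.0, -0.006], [0.2, 0.002, 0.245, 0.021, 0.022, -0.0, -0.005], [0.2, -0.0, 0.245, 0.015, 0.022, -0.0, -0.006], [0.2, -0.002, 0.246, 0.01, 0.021, -0.0, -0.006], [0.2, -0.003, 0.246, 0.004, 0.022, -0.0, -0.006]]]
[[[0.2, -0.005, 0.246, -0.001, 0.022, -0.0, -0.006], [0.2, -0.006, 0.245, -0.007, 0.022, -0.0, -0.006]]]
```

Run:
```python
from h import *
p,M=cur()
tgt=np.array([445,190,310.]);n=10
rows([(p+(tgt-p)*i/n,Rt(18.2-16.2*i/n,15,0)) for i in range(1,n+1)],.2)
```

```text
[[[0.2, 0.012, 0.251, 0.071, 0.028, 0.003, -0.001], [0.2, 0.012, 0.252, 0.063, 0.026, -0.0, -0.007], [0.2, 0.01, 0.255, 0.056, 0.026, -0.0, -0.007], [0.2, 0.008, 0.256, 0.05, 0.026, -0.0, -0.007], [0.2, 0.006, 0.257, 0.042, 0.026, -0.0, -0.007]]]
[[[0.2, 0.004, 0.258, 0.036, 0.026, -0.0, -0.007], [0.2, 0.002, 0.259, 0.028, 0.026, -0.0, -0.007], [0.2, 0.001, 0.26, 0.021, 0.026, -0.0, -0.007], [0.2, -0.002, 0.261, 0.014, 0.026, -0.0, -0.007], [0.2, -0.003, 0.26, 0.008, 0.027, -0.0, -0.007]]]
```

move_arm(
  targets=[
    [[0.2,0.012,0.251,0.071,0.028,0.003,-0.001],[0.2,0.012,0.252,0.063,0.026,0,-0.007],[0.2,0.01,0.255,0.056,0.026,0,-0.007],[0.2,0.008,0.256,0.05,0.026,0,-0.007],[0.2,0.006,0.257,0.042,0.026,0,-0.007]],
  ],
)

```text
time_s: 6.4
eef_pos: [451.7, -3.4, 302.4]
ee_rot: [0.789, -0.051, 0.608, 0.071]
force: [0.3, -0.5, -4.0]
grip_width: 0.295
```

move_arm(
  targets=[
    [[0.2,0.004,0.258,0.036,0.026,0,-0.007],[0.2,0.002,0.259,0.028,0.026,0,-0.007],[0.2,0.001,0.26,0.021,0.026,0,-0.007],[0.2,-0.002,0.261,0.014,0.026,0,-0.007],[0.2,-0.003,0.26,0.008,0.027,0,-0.007]],
  ],
)

```text
time_s: 6.9
eef_pos: [443.9, 192.0, 307.0]
ee_rot: [0.792, -0.009, 0.611, 0.014]
force: [0.5, -0.4, -3.3]
grip_width: 0.294
```

move_arm(
  targets=[
    [[0.2,0,0,0,0,0,0],[0.2,0,0,0,0,0,0],[0.2,0,0,0,0,0,0],[0.2,0,0,0,0,0,0],[0.2,0,0,0,0,0,0]],
  ],
)

```text
time_s: 7.4
eef_pos: [444.9, 189.5, 307.5]
ee_rot: [0.792, -0.008, 0.61, 0.014]
force: [-0.1, 1.1, -3.4]
grip_width: 0.298
```

Run:
```python
from h import *
s=ctrl.sense();print(s['time_s'],s['force'],s['grip_width']);p,M=cur(s);print(p,M.round(3),np.round(s['joints'],2))
for n in('wrist','scene','top'):cap(n,n+'5.png')
```

```text
7.4 [-0.09035394  1.07338869 -3.35746918] 0.2984579640136356
[444.85402353 189.48566281 307.52191777] [[ 0.255 -0.033  0.966]
 [ 0.012  0.999  0.031]
 [-0.967  0.004  0.255]] [ 0.18  0.04  1.65 -0.04  1.2  -1.42]
```

View pics/wrist5.png

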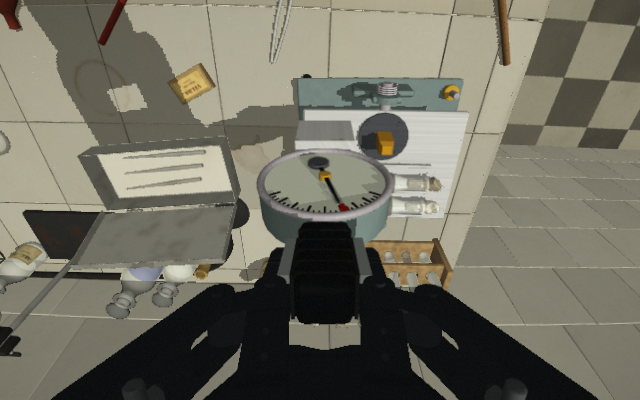

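View pics/scene5.png

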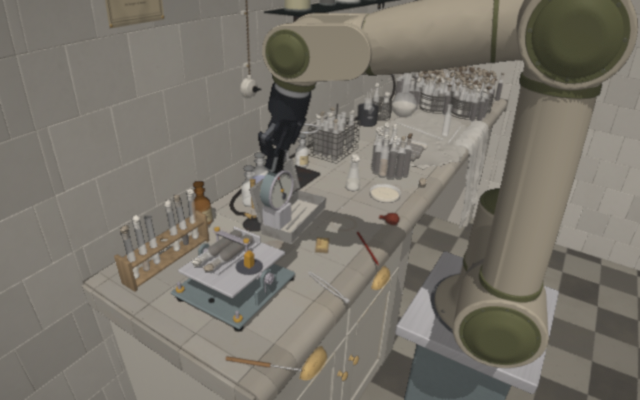

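View pics/top5.png

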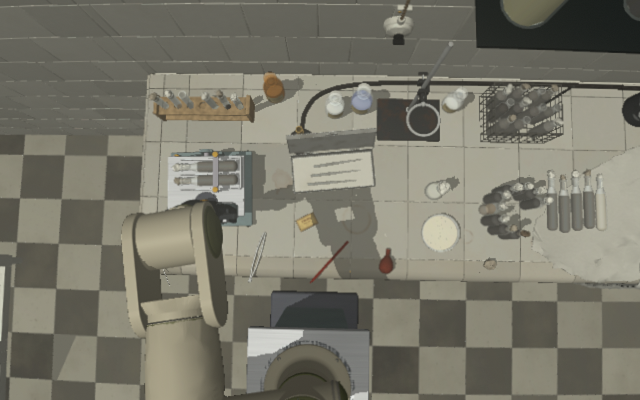

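Run:
```python
import cv2
im=cv2.imread('pics/wrist5.png')
c=im[70:235,250:475]
big=cv2.resize(cv2.rotate(c,cv2.ROTATE_180),None,fx=3.5,fy=3.5,interpolation=cv2.INTER_CUBIC);print(big.shape);cv2.imwrite('pics/w5c.png',big)
c=im[100:175,340:425]
big=cv2.resize(cv2.rotate(c,cv2.ROTATE_180),None,fx=7,fy=7,interpolation=cv2.INTER_CUBIC);cv2.imwrite('pics/w5d.png',big)
```

```text
(578, 788, 3)
```

View pics/w5c.png

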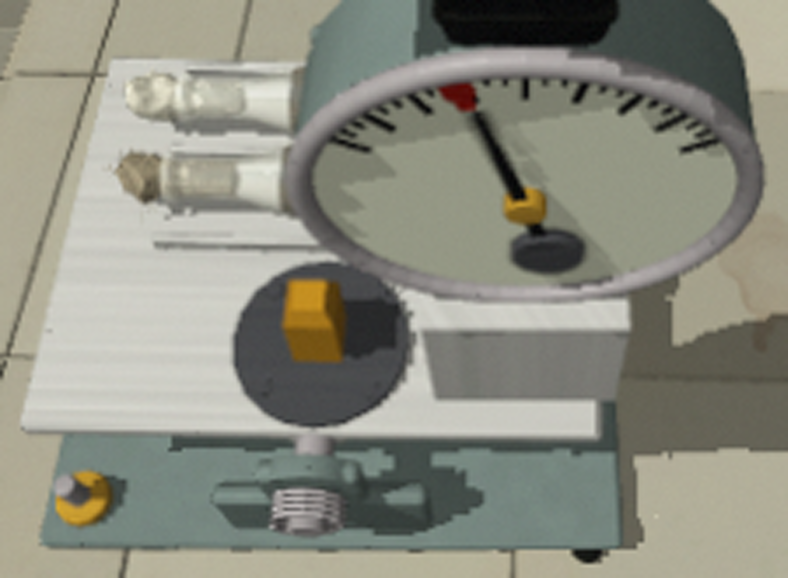

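View pics/w5d.png

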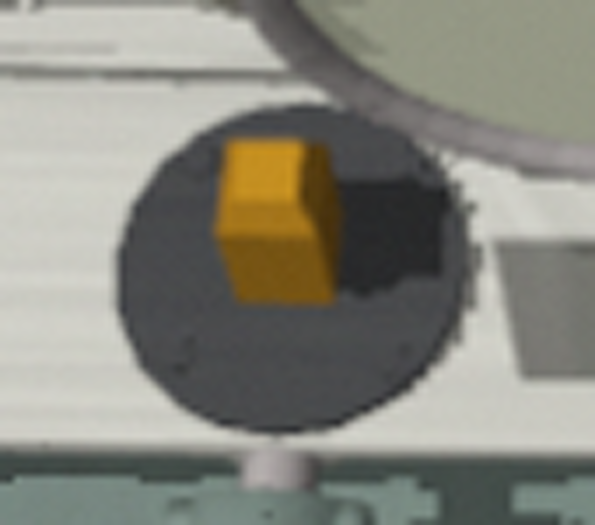

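```bash
cat > fit3.py <<'E'
from h import *
s=ctrl.sense();C=cam('wrist',s);p0,M=cur(s)
d=lambda u,v:(174.5-v/7-.5,424.5-u/7-.5)
obs=[((-8,8,0),d(240,302)),((-8,-8,0),d(335,303)),((-8,8,29),d(217,236)),((-8,-8,29),d(315,237)),((-5,5,36),d(222,202)),((-5,-5,36),d(302,204)),((5,5,36),d(229,140)),((5,-5,36),d(303,139))]
L=np.array([o[0] for o in obs],float);I=np.array([o[1] for o in obs])
th=np.linspace(0,2*np.pi,73);circ=np.stack([30*np.cos(th),30*np.sin(th),0*th],1)
bb=np.array([d(118,278)[1],d(472,262)[1],d(300,103)[0],d(285,435)[0]])
def Q(p): return R.from_euler('z',p[3]).as_matrix()@R.from_euler('x',p[4]).as_matrix()
def res(p):
    a=proj(C,(Q(p)@L.T).T+p[:3])-I
    c=proj(C,(Q(p)@circ.T).T+p[:3])
    b=np.array([c[:,1].max(),c[:,1].min(),c[:,0].max(),c[:,0].min()])-bb
    return np.r_[a.ravel(),b]
r=least_squares(res,[467,259,86,.03,.05],loss='soft_l1')
print('stud root',r.x[:3].round(1),'yaw',np.degrees(r.x[3]).round(2),'lean',np.degrees(r.x[4]).round(2));print(res(r.x).round(1))
e=lambda u,v:(234.5-v/3.5-.5,474.5-u/3.5-.5)
go=[((-22,22,44),e(422,329)),((-22,-22,44),e(628,329)),((-22,22,0),e(438,398)),((-22,-22,0),e(610,400)),((-16,0,84),e(525,205)),((-14,42,84),e(287,172)),((-14,-42,84),e(763,172)),((-14,0,42),e(530,300))]
GL=np.array([o[0] for o in go],float)-[0,0,150];GI=np.array([o[1] for o in go])
G0=Rt(0,15).T
def GQ(q): return M@G0@R.from_rotvec(q[3:]).as_matrix()
def gres(q):
    X=(GQ(q)@GL.T).T+p0+M@q[:3]
    return np.r_[(proj(C,X)-GI).ravel(),(q[3]/.01),q[5]/.03,q[4]/.05,(q[0]+19)/5,q[1]/2,q[2]/5]
g=least_squares(gres,[-19,0,0,0,0,0],loss='soft_l1')
print('grip in tool',g.x[:3].round(2),'rot deg',np.degrees(g.x[3:]).round(2));print(gres(g.x).round(1))
A=GQ(g.x);print('gauge axes world\n',A.round(3));print('base world',(p0+M@g.x[:3]-150*A[:,2]).round(1))
E
python3 fit3.py
```

```text
stud root [465.4 260.8  88.3] yaw 2.32 lean 2.12
[-0.3 -0.2 -0.3 -0.3 -0.   0.5 -0.  -0.2  0.2 -0.9  0.4  1.2 -0.2 -0.9
 -0.4  0.5  0.4  0.1  0.4  0.2]
grip in tool [-21.13   0.42   0.81] rot deg [-0.07  0.82 -0.24]
[ 1.   1.1  0.8 -1.4 -0.7  1.2 -0.4 -2.1  1.1 -0.2 -5.3 -0.8 -5.8  0.3
  1.6  1.2 -0.1 -0.1  0.3 -0.4  0.2  0.2]
gauge axes world
 [[ 0.999 -0.029  0.018]
 [ 0.029  1.    -0.002]
 [-0.018  0.003  1.   ]]
base world [437.4 190.4 178.2]
```

```bash
sed -i "s/((-16,0,84),e(525,205)),//; s/(-14,0,42),e(530,300)/(-16,0,42),e(530,301)/; s/(-14,42,84),e(287,172)/(-16,42,84),e(287,172)/;s/(-14,-42,84),e(763,172)/(-16,-42,84),e(763,172)/" fit3.py; python3 fit3.py
```

```text
stud root [465.4 260.8  88.3] yaw 2.32 lean 2.12
[-0.3 -0.2 -0.3 -0.3 -0.   0.5 -0.  -0.2  0.2 -0.9  0.4  1.2 -0.2 -0.9
 -0.4  0.5  0.4  0.1  0.4  0.2]
grip in tool [-20.04   0.38   7.71] rot deg [-0.06  3.81 -0.16]
[ 4.1  1.1  3.9 -1.6 -0.9  1.3 -0.4 -2.4 -1.9 -0.6 -2.2 -0.   2.1  1.2
 -0.1 -0.1  1.3 -0.2  0.2  1.5]
gauge axes world
 [[ 0.997 -0.031  0.07 ]
 [ 0.031  1.    -0.   ]
 [-0.07   0.003  0.998]]
base world [436.5 190.3 179.3]
```

```bash
cat > ov.py <<'E'
from h import *
import sys
def model(A,t):
    # A gauge axes, t base
    th=np.linspace(0,2*np.pi,49);out=[]
    sq=lambda h,z:np.array([(-h,-h,z),(h,-h,z),(h,h,z),(-h,h,z),(-h,-h,z)],float)
    out+= [sq(22,0),sq(22,44),sq(13,125),sq(13,171)]
    for x in(-14,12): out.append(np.stack([0*th+x,42*np.cos(th),84+42*np.sin(th)],1))
    return [(A@o.T).T+t for o in out]
def draw(im,C,pls,k,col):
    for P in pls:
        q=proj(C,P);cv2.polylines(im,[np.round((q[:,::-1]+.5)*k).astype(int)],False,col,1,cv2.LINE_AA)
E
python3 - <<'E'
from ov import *
s=ctrl.sense();p0,M=cur(s);G0=Rt(0,15).T
for n,(r,c) in(('wrist',((60,330),(230,420))),('scene',((140,250),(240,320)))):
    im=cv2.imread(f'pics/{n}5.png');k=5;big=cv2.resize(im,None,fx=k,fy=k,interpolation=2);C=cam(n,s)
    for g,rv,col in(((-21.1,.4,.8),(-.07,.8,-.2),(0,255,0)),((-20,.4,7.7),(0,3.8,-.2),(0,0,255))):
        A=M@G0@R.from_rotvec(np.radians(rv)).as_matrix();t=p0+M@np.array(g)-150*A[:,2]
        draw(big,C,model(A,t),k,col)
    b=big[r[0]*k:r[1]*k,c[0]*k:c[1]*k]
    if n=='wrist': b=cv2.rotate(b,cv2.ROTATE_180)
    f=min(1,800/b.shape[1],600/b.shape[0]);cv2.imwrite(f'pics/ov_{n}.png',cv2.resize(b,None,fx=f,fy=f,interpolation=3))
E
```

```text
(no output)
```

View pics/ov_wrist.png

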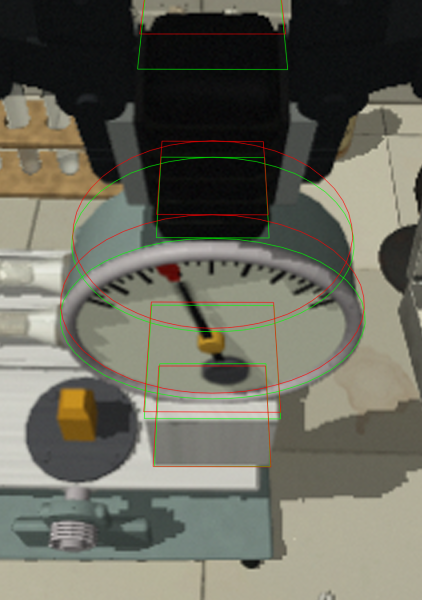

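View pics/ov_scene.png

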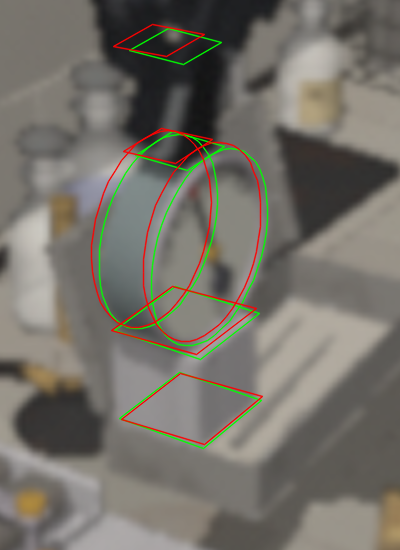

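```bash
cat > go.py <<'E'
from h import *
G0=Rt(0,15).T
# measured: TCP->base in gauge frame & rotation
M5=np.array([[0.255,-0.033,0.966],[0.012,0.999,0.031],[-0.967,0.004,0.255]]);u,_,v=np.linalg.svd(M5);M5=u@v
Gr=G0@R.from_rotvec(np.radians([-.07,.5,-.2])).as_matrix()   # tool->gauge rot
A5=M5@Gr
b=A5.T@(np.array([437.4,190.4,178.2])-np.array([444.85,189.49,307.52]))
root=np.array([465.7,260.5,88.0])
def tool(h,yaw=2.2,lean=2.5,off=(0,0,0),root=root):
    A=R.from_euler('z',yaw,degrees=True).as_matrix()@R.from_euler('x',lean,degrees=True).as_matrix()
    base=root+A@(np.array([0,0,h])+off); return base-A@b, A@Gr.T
def base_now():
    p,M=cur();A=M@Gr;return p+A@b,A
def interp(P,N,n):
    p,M=cur();rv=R.from_matrix(M.T@N).as_rotvec()
    return [(p+(P-p)*i/n,M@R.from_rotvec(rv*i/n).as_matrix()) for i in range(1,n+1)]
E
python3 - <<'E'
from go import *
print(b)
rows(interp(*tool(62),5),.2)
E
```

```text
[  -5.80070528    0.7942042  -129.40523196]
[[[0.2, 0.047, 0.081, 0.028, 0.0, -0.002, 0.008], [0.2, 0.047, 0.08, 0.028, 0.001, -0.003, 0.008], [0.2, 0.049, 0.08, 0.027, 0.0, -0.002, 0.008], [0.2, 0.049, 0.08, 0.027, 0.001, -0.003, 0.008], [0.2, 0.049, 0.079, 0.027, 0.0, -0.002, 0.008]]]
```

move_arm(
  targets=[
    [[0.2,0.047,0.081,0.028,0.0,-0.002,0.008],[0.2,0.047,0.08,0.028,0.001,-0.003,0.008],[0.2,0.049,0.08,0.027,0.0,-0.002,0.008],[0.2,0.049,0.08,0.027,0.001,-0.003,0.008],[0.2,0.049,0.079,0.027,0.0,-0.002,0.008]],
  ],
)

```text
time_s: 8.05
eef_pos: [471.9, 253.3, 278.4]
ee_rot: [0.795, 0.005, 0.606, 0.031]
force: [-0.5, 0.4, -3.0]
grip_width: 0.299
```

move_arm(
  targets=[
    [[0.2,0,0,0,0,0,0],[0.2,0,0,0,0,0,0],[0.2,0,0,0,0,0,0]],
  ],
)

```text
time_s: 8.35
eef_pos: [471.6, 251.9, 279.4]
ee_rot: [0.795, 0.005, 0.605, 0.031]
force: [0.2, 0.3, -3.8]
grip_width: 0.296
```

```bash
cat > see.py <<'E'
from go import *
from ov import model,draw
import sys
tag=sys.argv[1]
s=ctrl.sense();print(s['time_s'],np.round(s['force'],1),np.round(s['wrist_torque'],2),s['grip_width'],'tcp',s['eef_pos'])
t,A=base_now();S=R.from_euler('z',2.2,degrees=True).as_matrix()@R.from_euler('x',2.5,degrees=True).as_matrix()
print('base rel stud (stud axes)',(S.T@(t-root)).round(2),'euler zyx',R.from_matrix(A).as_euler('ZYX',degrees=True).round(2))
for n in sys.argv[2:]:
    im=np.ascontiguousarray(ctrl.capture(n)[:,:,::-1]);cv2.imwrite(f'pics/{n}_{tag}.png',im)
    C=cam(n,s);k=6;big=cv2.resize(im,None,fx=k,fy=k,interpolation=2);raw=big.copy()
    sq=lambda h,z:(S@np.array([(-h,-h,z),(h,-h,z),(h,h,z),(-h,h,z),(-h,-h,z)],float).T).T+root
    draw(big,C,[m for m in model(A,t)],k,(0,255,0));draw(big,C,[sq(8,0),sq(8,29),sq(5,36)],k,(0,0,255))
    q=proj(C,np.array([t,t+A[:,2]*100]));cr=q.mean(0);hh=62
    r0,c0=int(max(0,cr[0]-hh)),int(cr[1]-hh)
    bb=[z[r0*k:(r0+2*hh)*k,c0*k:(c0+2*hh)*k] for z in(raw,big)]
    if n=='wrist': bb=[cv2.rotate(z,cv2.ROTATE_180) for z in bb]
    o=np.hstack(bb);f=min(1,800/o.shape[1],600/o.shape[0]);cv2.imwrite(f'pics/{n}_{tag}c.png',cv2.resize(o,None,fx=f,fy=f,interpolation=3))
E
python3 see.py a wrist scene
```

```text
8.35 [ 0.2  0.3 -3.8] [-0.    0.25 -0.02] 0.2962944254071253 tcp [471.62319734 251.87318852 279.418892  ]
base rel stud (stud axes) [-0.18  0.28 62.22] euler zyx [ 2.26 -0.02  2.49]
```

View pics/scene_ac.png

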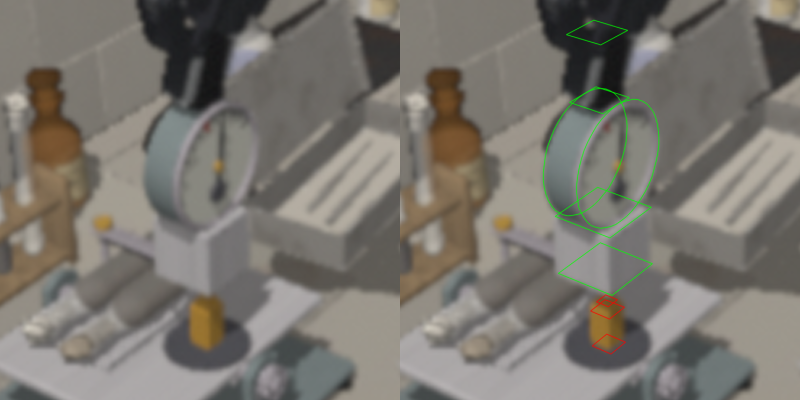

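View pics/wrist_ac.png

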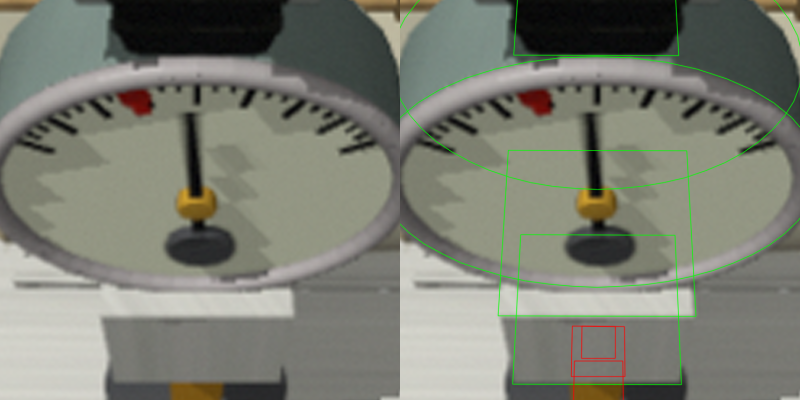

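Run:
```python
from go import *
rows(interp(*tool(30),5),.2)
```

```text
[[[0.2, 0.042, -0.0, -0.011, 0.0, 0.0, -0.0], [0.2, 0.041, -0.001, -0.012, 0.0, 0.0, -0.0], [0.2, 0.042, 0.0, -0.011, 0.0, 0.0, -0.0], [0.2, 0.042, -0.0, -0.011, 0.001, 0.0, -0.0], [0.2, 0.041, -0.001, -0.012, -0.0, 0.001, -0.0]]]
```

move_arm(
  targets=[
    [[0.2,0.042,0,-0.011,0,0,0],[0.2,0.041,-0.001,-0.012,0,0,0],[0.2,0.042,0,-0.011,0,0,0],[0.2,0.042,0,-0.011,0.001,0,0],[0.2,0.041,-0.001,-0.012,0,0.001,0]],
  ],
)

```text
time_s: 8.95
eef_pos: [471.3, 253.2, 246.1]
ee_rot: [0.795, 0.005, 0.606, 0.03]
force: [-1.0, -0.4, -1.7]
grip_width: 0.295
```

move_arm(
  targets=[
    [[0.2,0,0,0,0,0,0],[0.2,0,0,0,0,0,0]],
  ],
)

```text
time_s: 9.15
eef_pos: [471.4, 253.1, 246.5]
ee_rot: [0.795, 0.005, 0.606, 0.03]
force: [-2.3, 0.2, -4.1]
grip_width: 0.299
```

```bash
python3 see.py b wrist scene;  python3 - <<'E'
from go import *
rows(interp(*tool(12),5),.2)
E
```

```text
9.15 [-2.3  0.2 -4.1] [-0.14  0.77  0.04] 0.2993533595747659 tcp [471.37822034 253.1404407  246.52508566]
base rel stud (stud axes) [-0.71  0.15 29.31] euler zyx [2.22 0.13 2.5 ]
[[[0.2, 0.023, -0.0, -0.006, 0.0, -0.0, -0.0], [0.2, 0.022, -0.0, -0.005, 0.0, -0.001, -0.0], [0.2, 0.023, -0.001, -0.006, 0.0, -0.0, -0.0], [0.2, 0.023, 0.0, -0.006, 0.0, -0.001, -0.0], [0.2, 0.022, -0.0, -0.006, 0.0, 0.0, -0.0]]]
```

View pics/scene_bc.png

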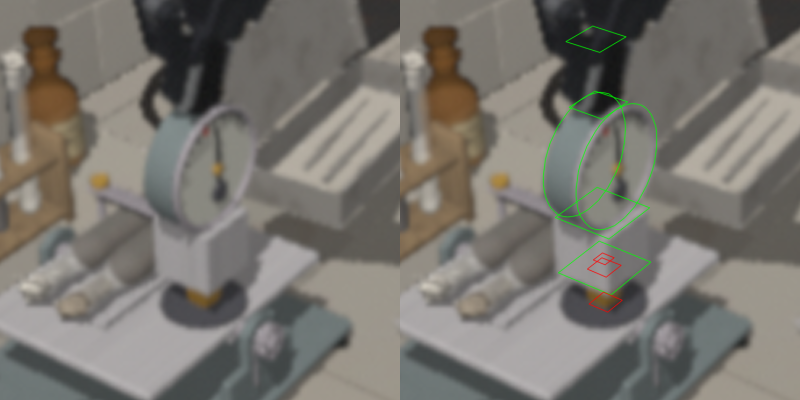

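move_arm(
  targets=[
    [[0.2,0.021,0,-0.011,0,0,0],[0.2,0.022,0,-0.008,0,0,0],[0.2,0.023,0,-0.006,0,0,0],[0.2,0,0,0,0,0,0]],
  ],
)

```text
time_s: 9.65
eef_pos: [470.7, 253.6, 235.8]
ee_rot: [0.795, 0.005, 0.606, 0.03]
force: [0.3, -0.2, -3.4]
grip_width: 0.298
```

```bash
python3 see.py c
```

```text
9.65 [ 0.3 -0.2 -3.4] [-0.09  0.27  0.01] 0.29760653774010326 tcp [470.69540304 253.56529946 235.84973313]
base rel stud (stud axes) [-1.25  0.14 18.62] euler zyx [2.21 0.07 2.51]
```

move_arm(
  targets=[
    [[0.2,0.023,0,-0.006,0,0,0],[0.2,0.023,0,-0.006,0,0,0],[0.2,0.023,0,-0.006,0,0,0],[0.2,0.023,0,-0.006,0,0,0],[0.2,0,0,0,0,0,0]],
  ],
)

```text
time_s: 10.15
eef_pos: [470.9, 254.3, 222.0]
ee_rot: [0.795, 0.005, 0.606, 0.03]
force: [-1.7, 0.8, -1.6]
grip_width: 0.298
```

```bash
python3 see.py d scene
```

```text
10.15 [-1.7  0.8 -1.6] [0.09 0.42 0.02] 0.2983504667450103 tcp [470.90646946 254.34095044 222.03440638]
base rel stud (stud axes) [-0.96  0.36  4.79] euler zyx [2.21 0.06 2.53]
```

View pics/scene_dc.png

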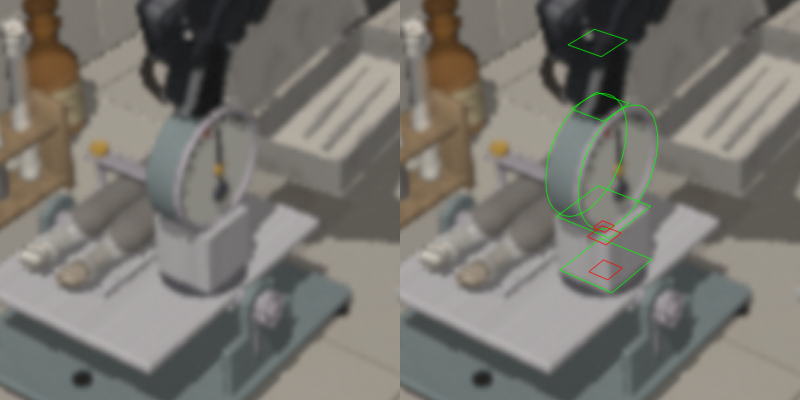

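move_arm(
  targets=[
    [[0.2,0.013,0,-0.007,0,0,0],[0.2,0.013,0,-0.004,0,0,0],[0.2,0,0,0,0,0,0]],
  ],
)

```text
time_s: 10.5
eef_pos: [472.0, 254.8, 221.9]
ee_rot: [0.797, 0.006, 0.603, 0.031]
force: [-5.2, -2.9, 21.4]
grip_width: 0.299
```

move_arm(
  targets=[
    [[0.2,0.01,0,-0.002,0,0,0],[0.2,0,0,0,0,0,0]],
  ],
)

```text
time_s: 10.7
eef_pos: [472.4, 255.0, 221.8]
ee_rot: [0.798, 0.006, 0.602, 0.031]
force: [-10.5, -4.0, 30.5]
grip_width: 0.299
```

move_arm(
  targets=[
    [[0.2,-0.015,0,0.004,0,0,0],[0.2,-0.012,0,0.002,0,0,0],[0.2,0,0,0,0,0,0]],
  ],
)

```text
time_s: 11.0
eef_pos: [471.2, 254.5, 221.9]
ee_rot: [0.796, 0.006, 0.604, 0.031]
force: [0.5, 0.1, 8.1]
grip_width: 0.295
```

```bash
python3 see.py e scene wrist
```

```text
11.0 [0.5 0.1 8.1] [ 0.14 -0.35 -0.01] 0.2948381276433293 tcp [471.15562862 254.54463549 221.85262833]
base rel stud (stud axes) [-0.23  0.64  4.57] euler zyx [ 2.21 -0.15  2.57]
```

View pics/scene_ec.png

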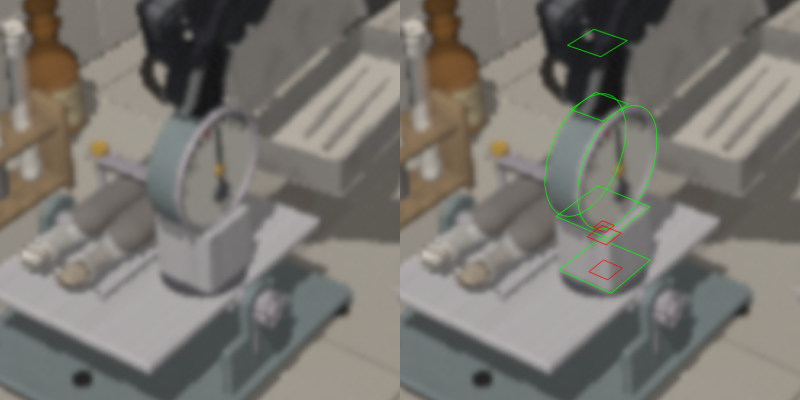

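View pics/wrist_ec.png

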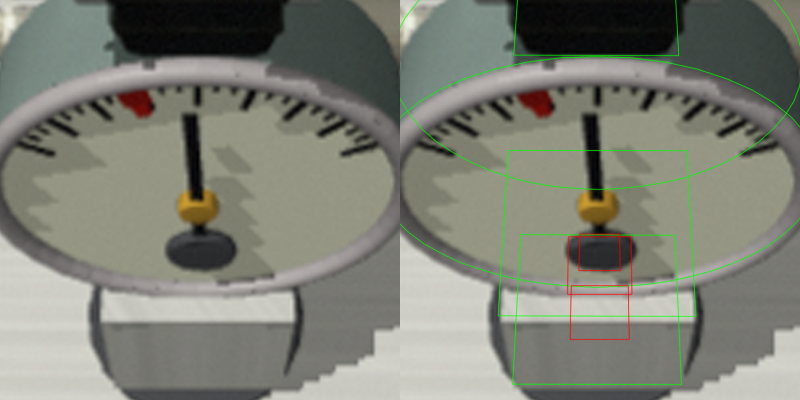

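Run:
```python
import cv2
im=cv2.imread('pics/wrist_e.png');c=cv2.rotate(im[60:160,270:380],cv2.ROTATE_180)
cv2.imwrite('pics/z1.png',cv2.resize(c,None,fx=6,fy=6,interpolation=2))
im=cv2.imread('pics/scene_e.png');c=im[215:300,195:305]
cv2.imwrite('pics/z2.png',cv2.resize(c,None,fx=7,fy=7,interpolation=2))
```

```text
(no output)
```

View pics/z1.png

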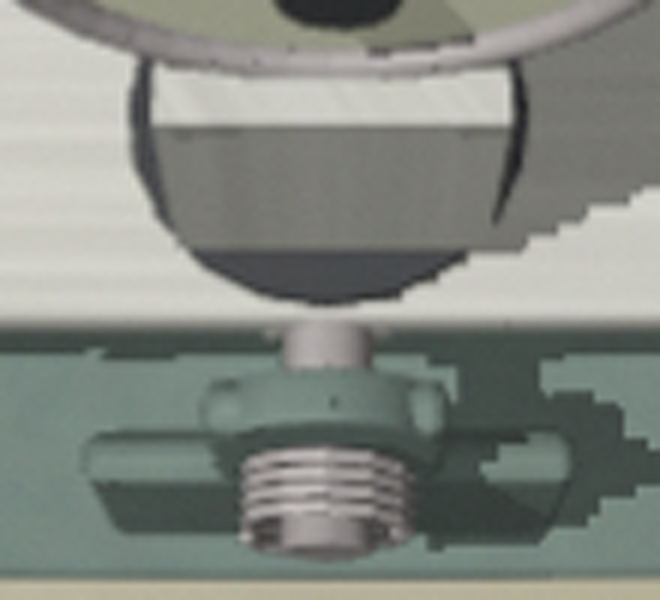

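View pics/z2.png

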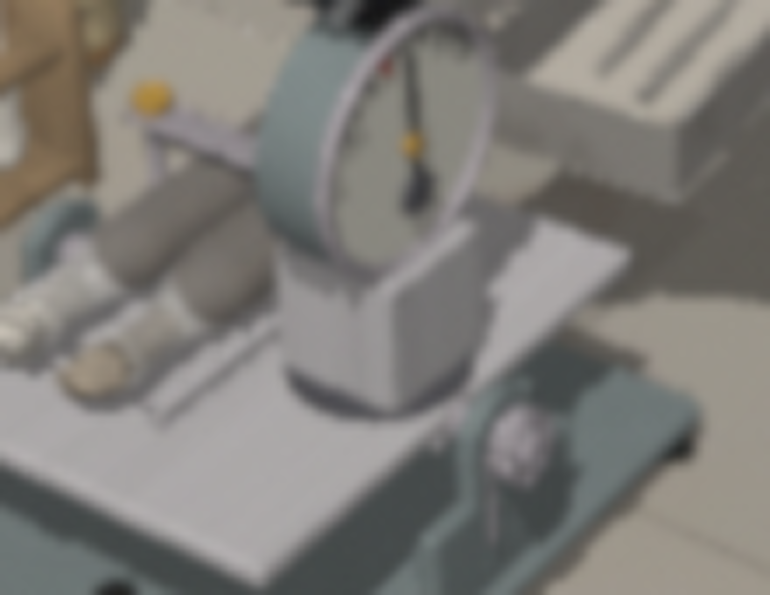

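```bash
cat > rock.py <<'E'
from go import *
b2=b.copy();b2[2]=-133.1
def rockrows(tot,n):
    p,M=cur();A=M@Gr;base=p+A@b2;piv=base-12*A[:,2];ax=A[:,0]*[1,1,0];ax/=np.linalg.norm(ax)
    print('root',base.round(1))
    w=[]
    for i in range(1,n+1):
        Q=R.from_rotvec(np.radians(tot*i/n)*ax).as_matrix();w.append((piv+Q@(p-piv),Q@M))
    rows(w,.2)
if __name__=='__main__':
    import sys;rockrows(float(sys.argv[1]),int(sys.argv[2]))
E
python3 rock.py 12 10
```

```text
root [465.4 261.1  88.9]
[[[0.2, 0.0, -0.02, -0.0, 0.005, -0.0, 0.019], [0.2, 0.001, -0.021, -0.0, 0.006, -0.0, 0.02], [0.2, -0.0, -0.02, -0.0, 0.005, -0.0, 0.019], [0.2, 0.0, -0.02, -0.001, 0.006, -0.0, 0.019], [0.2, 0.0, -0.02, 0.0, 0.005, -0.0, 0.019]]]
[[[0.2, 0.001, -0.021, 0.0, 0.005, -0.0, 0.02], [0.2, -0.0, -0.02, -0.0, 0.006, -0.001, 0.019], [0.2, 0.0, -0.02, -0.0, 0.005, 0.0, 0.019], [0.2, 0.0, -0.02, -0.0, 0.006, 0.0, 0.019], [0.2, 0.001, -0.021, -0.001, 0.005, 0.0, 0.02]]]
```

move_arm(
  targets=[
    [[0.2,0,-0.02,0,0.005,0,0.019],[0.2,0.001,-0.021,0,0.006,0,0.02],[0.2,0,-0.02,0,0.005,0,0.019],[0.2,0,-0.02,-0.001,0.006,0,0.019],[0.2,0,-0.02,0,0.005,0,0.019]],
  ],
)

```text
time_s: 11.6
eef_pos: [471.7, 239.4, 220.3]
ee_rot: [0.793, 0.048, 0.604, 0.062]
force: [0.3, 0.4, 6.6]
grip_width: 0.296
```

```bash
sed -i 's/^root=.*/root=np.array([465.4,261.1,88.9])/; s/178.2\])/174.5])/' go.py; python3 see.py f scene wrist
```

```text
11.6 [0.3 0.4 6.6] [ 0.36 -0.42  0.01] 0.2964829682926096 tcp [471.73514063 239.39166713 220.28693523]
base rel stud (stud axes) [ 0.05 -1.24 -0.06] euler zyx [ 2.17 -0.13  8.61]
```

View pics/wrist_fc.png

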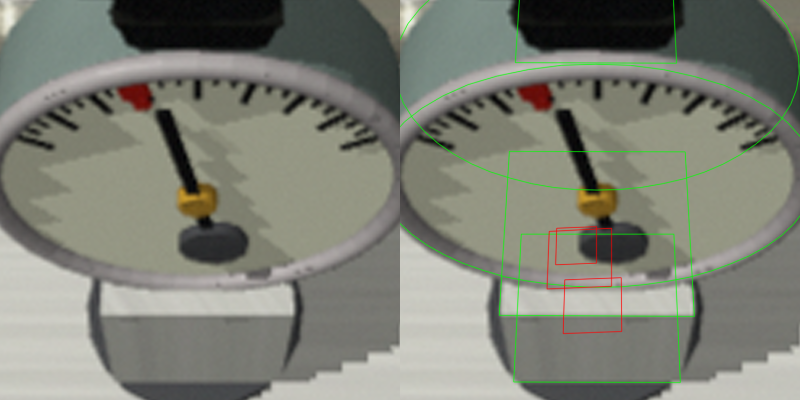

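View pics/scene_fc.png

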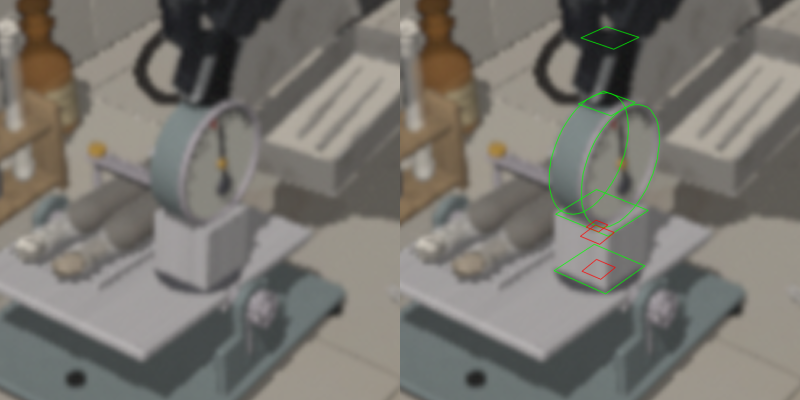

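move_arm(
  targets=[
    [[0.2,0.001,-0.021,0,0.005,0,0.02],[0.2,0,-0.02,0,0.006,-0.001,0.019],[0.2,0,-0.02,0,0.005,0,0.019],[0.2,0,-0.02,0,0.006,0,0.019],[0.2,0.001,-0.021,-0.001,0.005,0,0.02]],
  ],
)

```text
time_s: 12.2
eef_pos: [472.3, 224.4, 217.1]
ee_rot: [0.789, 0.09, 0.601, 0.094]
force: [1.2, 0.0, 9.2]
grip_width: 0.297
```

move_arm(
  targets=[
    [[0.2,0,0,0,0,0,0],[0.2,0,0,0,0,0,0],[0.2,0,0,0,0,0,0],[0.2,0,0,0,0,0,0],[0.2,0,0,0,0,0,0]],
  ],
)

```text
time_s: 12.7
eef_pos: [472.3, 224.5, 217.1]
ee_rot: [0.789, 0.089, 0.601, 0.094]
force: [-0.2, 0.5, 8.8]
grip_width: 0.294
```

move_arm(
  targets=[
    [[0.2,0,0,0,0,0,0],[0.2,0,0,0,0,0,0],[0.2,0,0,0,0,0,0],[0.2,0,0,0,0,0,0],[0.2,0,0,0,0,0,0]],
  ],
)

```text
time_s: 13.2
eef_pos: [472.3, 224.5, 217.1]
ee_rot: [0.789, 0.089, 0.601, 0.094]
force: [0.3, -0.1, 8.3]
grip_width: 0.299
```

move_arm(
  targets=[
    [[0.2,0,0,0,0,0,0],[0.2,0,0,0,0,0,0],[0.2,0,0,0,0,0,0],[0.2,0,0,0,0,0,0],[0.2,0,0,0,0,0,0]],
  ],
)

```text
time_s: 13.7
eef_pos: [472.3, 224.5, 217.1]
ee_rot: [0.789, 0.089, 0.601, 0.094]
force: [-0.5, -0.1, 9.6]
grip_width: 0.296
```

```bash
python3 see.py g wrist
python3 - <<'E'
import cv2
im=cv2.imread('pics/wrist_g.png');c=cv2.rotate(im[135:225,255:395],cv2.ROTATE_180);b=cv2.resize(c,None,fx=5.7,fy=5.7,interpolation=2);print(b.shape);cv2.imwrite('pics/z3.png',b)
E
```

```text
13.7 [-0.5 -0.1  9.6] [ 0.5  -0.39 -0.03] 0.2961230407029177 tcp [472.28637783 224.50907915 217.09937408]
base rel stud (stud axes) [ 0.1  -2.54 -0.32] euler zyx [ 2.14 -0.15 14.6 ]
(513, 798, 3)
```

View pics/z3.png

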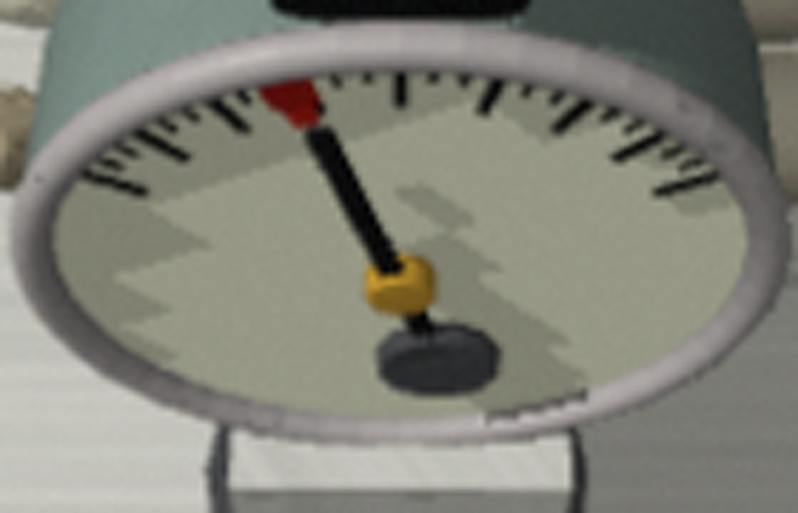

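```bash
cat > mark.py <<'E'
from h import *
im=cv2.imread('pics/wrist_g.png')
rgb=im.astype(int);red=(rgb[:,:,2]-np.maximum(rgb[:,:,1],rgb[:,:,0])).clip(0)[135:225,255:395]
red=np.rot90(red,2)
rr,cc=np.nonzero(red>25)
k=(np.abs(cc-51)<12)&(rr<30);rr,cc=rr[k],cc[k];w=red[rr,cc]
print(np.array2string(red[10:26,42:60]))
u=(cc+.5)*5.7;v=(rr+.5)*5.7
T=[(0,(400,104),(400,74)),(-15,(482,112),(497,82)),(-30,(557,131),(590,103)),(-45,(617,158),(661,131)),(-60,(657,193),(715,177)),(30,(246,130),(213,102)),(45,(186,157),(140,130)),(60,(145,191),(86,174))]
# homography dial(l=left,z=up; unit inner radius)->crop, with outer radius free
def P(h,X):
    H=np.array([[h[0],h[1],h[2]],[h[3],h[4],h[5]],[h[6],h[7],1]]);q=np.c_[X,np.ones(len(X))]@H.T;return q[:,:2]/q[:,2:]
a=np.radians([t[0] for t in T]);D=np.stack([-np.sin(a),-np.cos(a)],1)
def res(h): return np.r_[(P(h,32*D)-[t[1] for t in T]).ravel(),(P(h,h[8]*D)-[t[2] for t in T]).ravel()]
r=least_squares(res,[10,0,400,0,5,250,0,0,37],x_scale=[1,1,10,1,1,10,.01,.01,1]);h=r.x
print('rms',np.sqrt(np.mean(r.fun**2)),'Ro/Ri',h[8]/32,'centre',P(h,np.array([[0,0.]])))
Hi=np.linalg.inv(np.array([[h[0],h[1],h[2]],[h[3],h[4],h[5]],[h[6],h[7],1]]))
def inv(u,v): q=Hi@np.array([u,v,np.ones_like(u)]);return q[:2]/q[2]
l,z=inv(u,v);ang=np.degrees(np.arctan2(-l,-z));rad=np.hypot(l,z)
print('mark centroid angle',np.average(ang,weights=w),'radius',rad.min(),rad.max())
for lo in range(30,44,2):
    m=(rad>=lo)&(rad<lo+2)
    if m.any():print(lo,np.average(ang[m],weights=w[m]).round(2),m.sum(),ang[m].min().round(1),ang[m].max().round(1))
print('pointer tip',[ (np.degrees(np.arctan2(-x,-y)),np.hypot(x,y)) for x,y in [inv(317.,131.)]],'hub',inv(400.,285.))
for m in(14,15,16,17,18,19):
    print(m,P(h,33*np.array([[-np.sin(np.radians(m)),-np.cos(np.radians(m))]])))
E
python3 mark.py
```

```text
[[ 5  5  4  5  4  4  5  4  4  4  5  5  4  4  4  4  5  3]
 [ 5  4  4  4  5  4  4  3  5  4  4  5  5  4  4  5  5  3]
 [ 5  4  3  4  5  5  3  4  4  6  5  5  3  4  4  3  1  2]
 [ 5  5  4  4  5  6  4  6 10 12 12 15 13  5  2  0  1  1]
 [ 4  4  3  8 10 12 16 30 47 51 50 58 44  8  0  0  0  1]
 [ 2  1  1 28 49 58 70 77 77 76 76 73 74 20  1  0  0  0]
 [ 0  0  0 28 65 76 75 75 77 74 73 73 74 54 11  0  0  0]
 [ 0  0  0 12 41 70 75 75 73 75 77 75 75 70 12  0  0  0]
 [ 0  0  0  0 12 46 67 73 74 76 78 83 77 44  3  0  0  0]
 [ 0  0  0  0  0 18 32 45 71 79 85 91 84 51 12  0  0  0]
 [ 0  0  0  0  0  0  0 13 54 87 95 94 87 67 16  0  0  0]
 [ 0  0  0  0  0  0  0  0 20 62 84 74 72 55 11  0  0  0]
 [ 0  0  0  0  0  0  0  0  0 25 40 34 23  5  0  0  0  0]
 [ 0  1  1  0  0  0  0  0  0  0  0  0  0  0  0  0  0  0]
 [ 0  0  0  0  0  0  0  0  0  0  0  0  0  0  0  0  0  0]
 [ 0  0  0  0  0  0  0  0  0  0  0  0  0  0  0  0  0  0]]
rms 1.6377995578182263 Ro/Ri 1.1993677554668343 centre [[402.99389552 266.9366061 ]]
mark centroid angle 18.254670272719764 radius 29.79957117269702 38.33650435652592
30 18.29 9 16.1 20.8
32 18.25 14 15.0 22.2
34 18.13 18 14.0 22.4
36 18.28 20 14.0 22.7
38 18.07 4 16.5 22.0
pointer tip [(np.float64(17.554256193142134), np.float64(28.92624443469126))] hub [-0.36660109  4.00819638]
14 [[322.8314731  107.13330214]]
15 [[317.42556506 107.89780991]]
16 [[312.05232373 108.71468278]]
17 [[306.7138036  109.58353957]]
18 [[301.41203791 110.50397532]]
19 [[296.1490375  111.47556158]]
```

Run:
```python
import cv2
im=cv2.imread('pics/w1.png');c=cv2.rotate(im[80:140,265:360],cv2.ROTATE_180);b=cv2.resize(c,None,fx=8,fy=8,interpolation=cv2.INTER_CUBIC);cv2.imwrite('pics/z4.png',b)
im=cv2.imread('pics/w2.png');c=cv2.rotate(im[125:200,265:385],cv2.ROTATE_180);b=cv2.resize(c,None,fx=6.6,fy=6.6,interpolation=cv2.INTER_CUBIC);cv2.imwrite('pics/z5.png',b)
```

```text
(no output)
```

View pics/z4.png

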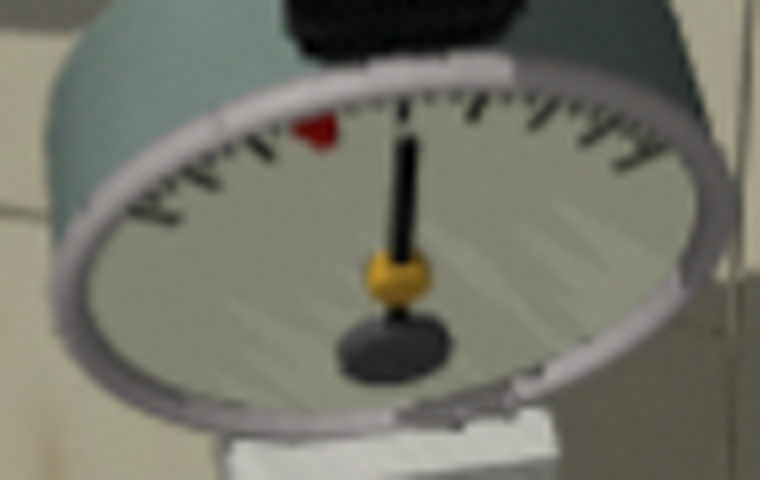

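View pics/z5.png

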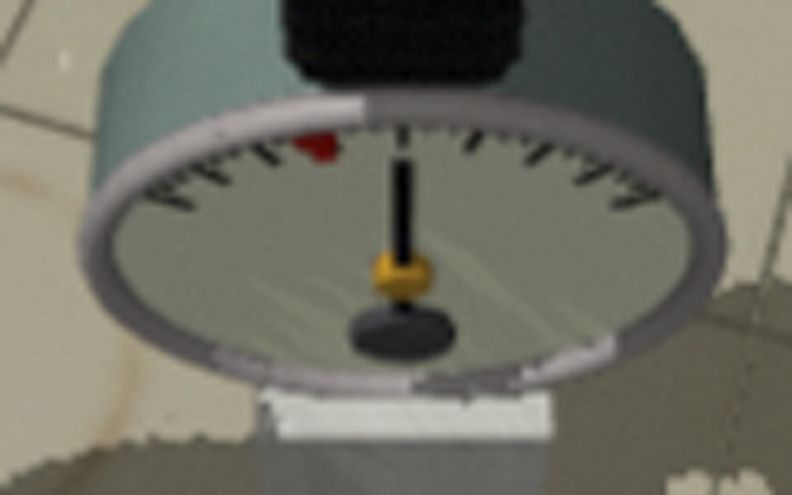

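```bash
python3 rock.py 2.2 4
```

```text
root [465.6 258.6  88.5]
[[[0.2, 0.0, -0.009, -0.0, 0.002, -0.0, 0.009], [0.2, 0.0, -0.01, -0.0, 0.003, -0.0, 0.009], [0.2, 0.0, -0.009, -0.0, 0.002, -0.0, 0.008], [0.2, 0.0, -0.009, -0.0, 0.003, -0.0, 0.009]]]
```

move_arm(
  targets=[
    [[0.2,0,-0.009,0,0.002,0,0.009],[0.2,0,-0.01,0,0.003,0,0.009],[0.2,0,-0.009,0,0.002,0,0.008],[0.2,0,-0.009,0,0.003,0,0.009],[0.2,0,0,0,0,0,0]],
  ],
)

```text
time_s: 14.25
eef_pos: [472.5, 219.0, 215.6]
ee_rot: [0.786, 0.105, 0.6, 0.105]
force: [-0.3, 2.1, 8.6]
grip_width: 0.301
```

move_arm(
  targets=[
    [[0.2,0,0,0,0,0,0],[0.2,0,0,0,0,0,0],[0.2,0,0,0,0,0,0],[0.2,0,0,0,0,0,0],[0.2,0,0,0,0,0,0]],
  ],
)

```text
time_s: 14.75
eef_pos: [472.5, 219.1, 215.6]
ee_rot: [0.786, 0.104, 0.6, 0.105]
force: [-0.3, -0.6, 7.7]
grip_width: 0.294
```

move_arm(
  targets=[
    [[0.2,0,0,0,0,0,0],[0.2,0,0,0,0,0,0],[0.2,0,0,0,0,0,0],[0.2,0,0,0,0,0,0],[0.2,0,0,0,0,0,0]],
  ],
)

```text
time_s: 15.25
eef_pos: [472.5, 219.1, 215.6]
ee_rot: [0.786, 0.104, 0.6, 0.105]
force: [-1.2, 0.3, 8.9]
grip_width: 0.296
```

move_arm(
  targets=[
    [[0.2,0,0,0,0,0,0],[0.2,0,0,0,0,0,0],[0.2,0,0,0,0,0,0],[0.2,0,0,0,0,0,0],[0.2,0,0,0,0,0,0]],
  ],
)

```text
time_s: 15.75
eef_pos: [472.5, 219.2, 215.6]
ee_rot: [0.786, 0.104, 0.6, 0.105]
force: [0.3, -0.3, 7.6]
grip_width: 0.298
```

```bash
python3 see.py i wrist scene
python3 - <<'E'
import cv2
im=cv2.imread('pics/wrist_i.png');c=cv2.rotate(im[160:225,275:375],cv2.ROTATE_180);b=cv2.resize(c,None,fx=8,fy=8,interpolation=2);print(b.shape);cv2.imwrite('pics/z6.png',b)
im=cv2.imread('pics/scene_i.png');c=im[160:240,225:290];b=cv2.resize(c,None,fx=8,fy=7.5,interpolation=2);cv2.imwrite('pics/z7.png',b)
E
python3 - <<'E'
from h import *
ctrl.capture('wrist')
for l in('pointer_tip','mark_tip'):print(l,[(np.round(k['point'],1),k['confidence']) for k in ctrl.recognise(l,'wrist')[:2]])
for l in('pointer','mark'):
    for k in ctrl.cut_out(l,'wrist')[:1]:print(l,k['confidence'],k['pixels'].sum(),k['point'])
E
```

```text
15.75 [ 0.3 -0.3  7.6] [ 0.52 -0.41 -0.09] 0.29755258758906783 tcp [472.49945564 219.15015224 215.60864261]
base rel stud (stud axes) [ 0.09 -3.02 -0.38] euler zyx [ 2.12 -0.14 16.78]
(520, 800, 3)
pointer_tip [(array([168. , 320.1]), 0.57)]
mark_tip [(array([168.9, 320.4]), 0.66), (array([206.1, 342.5]), 0.48)]
pointer 0.64 474 [168.2, 322.5]
mark 0.6 17623 [205.5, 323.2]
```

View pics/z6.png

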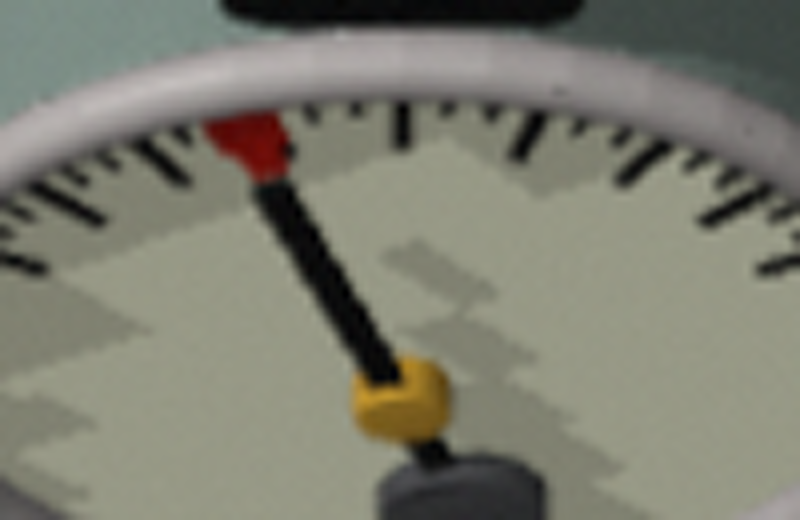

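View pics/z7.png

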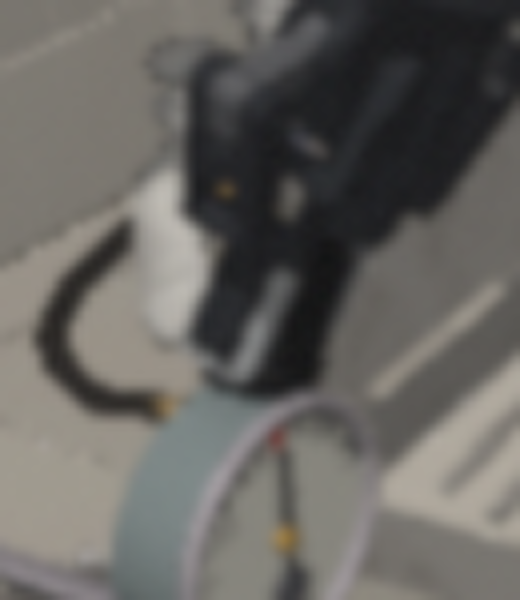

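```bash
cat > pj.py <<'E'
from go import *
import sys
f=sys.argv[1]
im=cv2.imread(f'pics/wrist_{f}.png')
s=ctrl.sense();C=cam('wrist',s);t,A=base_now();lean=R.from_matrix(A).as_euler('ZYX',degrees=True)[2]
print('lean',lean, 'axis lean true',np.degrees(np.arcsin(-A[1,2])))
def pt(x,r,a): a=np.radians(a);return t+A@np.array([x,r*np.sin(a),84+r*np.cos(a)])
def lat(x,r,a):
    q=proj(C,[pt(x,r,a),pt(x,0,0)]);return q[0]
z=proj(C,[pt(-14,30.5,0)])[0];print('zero tick inner',z)
for n,x,r,a in[('tick+15',-14,30.5,15),('tick-15',-14,30.5,-15),('tick30',-14,30.5,30),('hub',-16,0,0),('hub',-18,0,0),('ptip',-16,31,lean),('ptip',-18,31,lean)]+[('mark%g'%m,x,33,m) for x in(-15,-17,-19) for m in(15,16,17,18)]:
    q=lat(x,r,a);print(n,x,'raw',q.round(2),'crop8',((374.5-q[1])*8).round(1),((224.5-q[0])*8).round(1))
rgb=im.astype(int);red=np.rot90((rgb[:,:,2]-np.maximum(rgb[:,:,1],rgb[:,:,0])).clip(0)[160:225,275:375],2)
print(np.array2string(red[12:25,23:40]))
E
python3 pj.py i
```

```text
lean 16.783143632105894 axis lean true 16.776343487086045
zero tick inner [203.69878447 324.80852884]
tick+15 -14 raw [202.63 339.19] crop8 282.5 174.9
tick-15 -14 raw [202.57 310.42] crop8 512.7 175.5
tick30 -14 raw [199.51 352.14] crop8 178.9 199.9
hub -16 raw [172.89 324.69] crop8 398.5 412.9
hub -18 raw [170.09 324.7 ] crop8 398.4 435.3
ptip -16 raw [199.87 341.26] crop8 265.9 197.1
ptip -18 raw [196.83 341.39] crop8 264.9 221.4
mark15 -15 raw [203.7  340.63] crop8 271.0 166.4
mark16 -15 raw [203.54 341.64] crop8 262.9 167.7
mark17 -15 raw [203.37 342.65] crop8 254.8 169.1
mark18 -15 raw [203.18 343.64] crop8 246.8 170.5
mark15 -17 raw [200.66 340.76] crop8 269.9 190.7
mark16 -17 raw [200.5  341.78] crop8 261.8 192.0
mark17 -17 raw [200.33 342.79] crop8 253.7 193.4
mark18 -17 raw [200.15 343.79] crop8 245.7 194.8
mark15 -19 raw [197.58 340.88] crop8 268.9 215.4
mark16 -19 raw [197.42 341.91] crop8 260.7 216.6
mark17 -19 raw [197.25 342.93] crop8 252.6 218.0
mark18 -19 raw [197.07 343.94] crop8 244.5 219.4
[[ 2  3  3  6  4  3  4  5  4  5  3  3  3  4  2  3  3]
 [ 4  4  5  4  5  3  7  9 12 10 13 14  5  2  1  2  0]
 [ 2  3  8 10 12 18 30 44 50 51 59 46  8  0  0  0  0]
 [ 0  2 28 49 59 71 76 75 77 79 76 74 18  0  0  0  0]
 [ 0  0 27 67 73 80 78 78 81 80 86 84 54 10  0  0  0]
 [ 0  0 13 41 68 80 79 87 89 93 91 84 75 13  0  0  0]
 [ 0  0  0 12 51 79 88 89 89 98 95 83 44  3  0  0  0]
 [ 0  0  0  0 26 40 60 81 92 96 96 85 50  8  0  0  0]
 [ 0  0  0  0  0  0 21 57 88 96 92 89 68 13  0  0  0]
 [ 0  0  0  0  0  0  0 20 63 84 73 72 55 10  0  0  0]
 [ 0  0  0  0  0  0  0  0 28 52 39 24  3  0  0  0  0]
 [ 0  0  0  0  0  0  0  0  0  0  0  0  0  0  0  0  0]
 [ 0  0  0  0  0  0  0  0  0  0  0  0  1  0  0  0  0]]
```

```bash
python3 rock.py -0.5 1
```

```text
root [465.6 258.1  88.4]
[[[0.2, 0.0, 0.008, 0.0, -0.002, 0.0, -0.008]]]
```

move_arm(
  targets=[
    [[0.2,0,0.004,0,-0.001,0,-0.004],[0.2,0,0.004,0,-0.001,0,-0.004],[0.2,0,0,0,0,0,0],[0.2,0,0,0,0,0,0],[0.2,0,0,0,0,0,0]],
  ],
)

```text
time_s: 16.6
eef_pos: [472.5, 220.4, 215.9]
ee_rot: [0.787, 0.101, 0.6, 0.102]
force: [0.7, 0.5, 9.0]
grip_width: 0.297
```

move_arm(
  targets=[
    [[0.2,0,0,0,0,0,0],[0.2,0,0,0,0,0,0],[0.2,0,0,0,0,0,0],[0.2,0,0,0,0,0,0],[0.2,0,0,0,0,0,0]],
  ],
)

```text
time_s: 17.1
eef_pos: [472.5, 220.4, 216.0]
ee_rot: [0.787, 0.101, 0.6, 0.102]
force: [0.7, 0.9, 8.1]
grip_width: 0.293
```

move_arm(
  targets=[
    [[0.2,0,0,0,0,0,0],[0.2,0,0,0,0,0,0],[0.2,0,0,0,0,0,0],[0.2,0,0,0,0,0,0],[0.2,0,0,0,0,0,0]],
  ],
)

```text
time_s: 17.6
eef_pos: [472.5, 220.4, 216.0]
ee_rot: [0.787, 0.101, 0.6, 0.102]
force: [-0.0, -0.1, 8.6]
grip_width: 0.302
```

```bash
python3 see.py j wrist scene
python3 - <<'E'
import cv2
im=cv2.imread('pics/wrist_j.png');c=cv2.rotate(im[160:225,275:375],cv2.ROTATE_180);b=cv2.resize(c,None,fx=8,fy=8,interpolation=2);cv2.imwrite('pics/z8.png',b)
im=cv2.imread('pics/scene_j.png');c=im[190:330,165:305];b=cv2.resize(c,None,fx=4.2,fy=4.2,interpolation=2);cv2.imwrite('pics/z9.png',b)
E
```

```text
17.6 [-0.  -0.1  8.6] [ 0.54 -0.35  0.05] 0.3015880663372905 tcp [472.46523921 220.35591952 215.96393252]
base rel stud (stud axes) [ 0.1  -2.9  -0.36] euler zyx [ 2.11 -0.14 16.29]
```

View pics/z8.png

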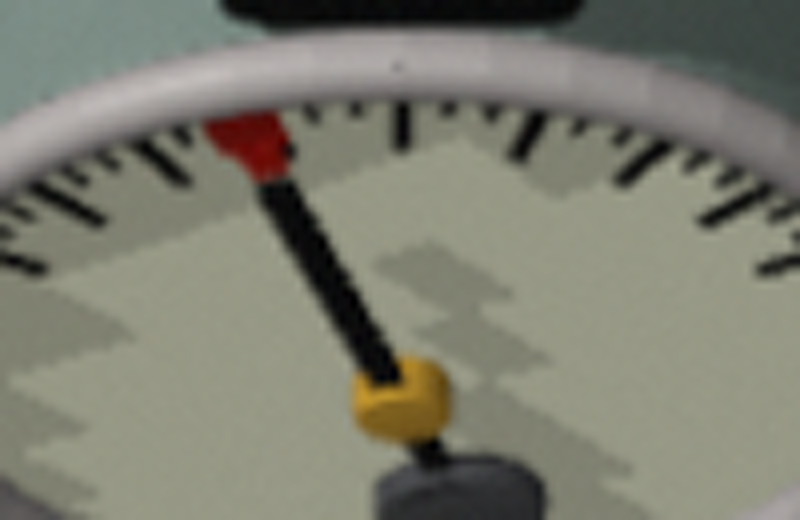

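View pics/z9.png

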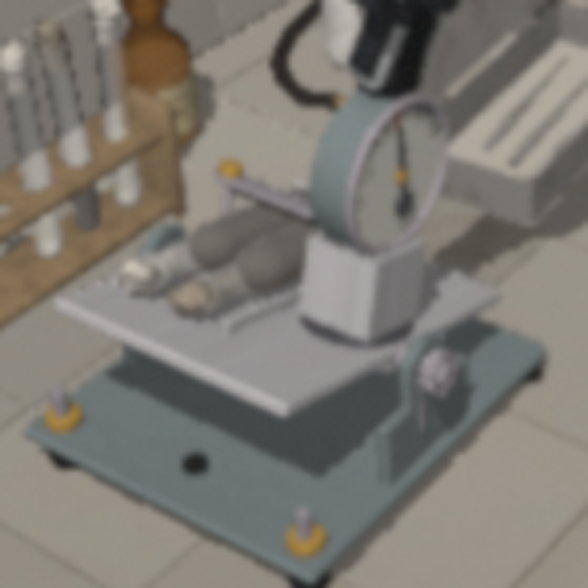

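View pics/wrist_j.png

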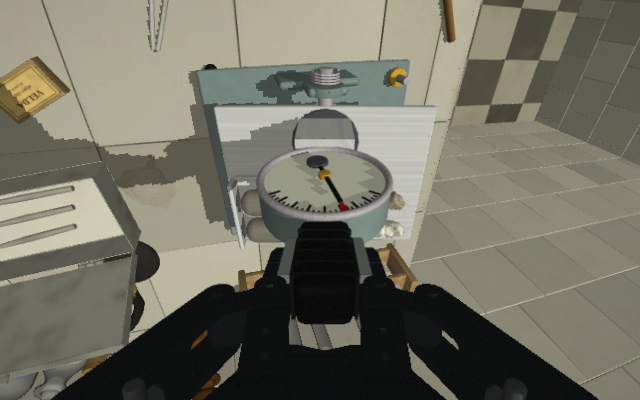

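```bash
python3 -c "
from h import *
print(ctrl.finish_job())"
```

```text
the job is handed in; nothing more can be done
None
```

I gripped the clinometer by its black grip and fitted it onto the brass stud with the dial facing the front. I then rocked it and the cradle so the necks rose, until the pointer settled on the red mark. I handed the job in at about 17.7 s, still holding it there.

**Seating:**
- The descent met a hard stop and did not move further under about 30 N. The stop height puts the socket's underside at about 88.9 mm, against a measured seat height of 86.7 to 88.3 mm. That leaves room for a gap of up to about 2 mm, but the pictures show none.
- My first in-hand fit of the clinometer was about 4 mm off in height. I corrected it from the height at which I gripped it on the bench.

**Pointer and mark:**
- At the last check the pointer was still and its tip met the inner end of the red mark. The tool put the lean at 16.3°.
- My readings of the mark from the steep wrist view ranged from 15.9° to 17.1°, with some early ones above 18°. The most careful one gave 16.1°, so the setting could be off by about half a degree.

**Steadiness:**
- The arm was stationary, with about 8.5 N of contact force and the grip firm.

**Bystanders:** The dish, flask and slip box were not touched. I did not re-measure their positions at the end.

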